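# Tip the grinding balls into the wash basket and slide it under the lamp

### The job

Tip all five white balls from the scoop into the green basket and set the scoop back down on the bench, standing level. Once the balls are in it, slide the basket between the guide rails under the blue lamp hood, black tab to the front, fully home against the back stop, and let go. Do not knock the hood, and leave the two bottles and the burner where they are.

Things in the scene. Friction and masses are not known exactly. Their poses are not given: they have to be found in the camera images.
- basket: loose green open-topped wash basket (plastic, 350 g), 130 long (x) x 110 wide (y) x 60 mm high, walls 4 mm; origin under the centre of its bottom, z up. A black upright grip tab stands at its front (-x) end: 30 mm long (x), 16 mm thick (y), its top 110 mm above the bench, centred at x = -78 mm.
- basket_tab (a point): grip point on the basket's tab: at (-78, 0, 90) mm in the basket's frame, 20 mm below the tab's top, clear of the basket's rim on both sides.
- scoop: loose steel pouring scoop (200 g), 193 mm long, holding the balls. Pan 80 x 72 mm, side and back walls 42 mm high; at the front (+x) its floor slopes up at 30 degrees to an open lip. Black handle to the back (-x). Origin under the pan's centre, on the bench; z up.
- scoop_grip (a point): grip point in the middle of the scoop's handle: (-72, 0, 32) mm in the scoop's frame. The handle runs from x = -41 to -116 mm, is 18 mm wide (y) and spans 21 to 43 mm in height.
- scoop_lip (a point): middle of the scoop's pouring lip, 66 mm wide: (77, 0, 25) mm in the scoop's frame. Balls roll over it once the nose is tipped down by more than 30 degrees (50 empties it).
- hood: fixed blue ultraviolet lamp hood. Origin on the bench under its centre; +x runs inward from the open front. Housing x = -80 to 80, y = -135 to 135 mm, 200 to 260 mm above the bench, on four 18 mm posts at x = +-60, y = +-120. Below, two guide rails 30 mm high, inner faces at y = +-62, x = -90 to 80 mm.
- hood_home (a point): point on the bench at (12, 0, 0) mm in the hood's frame: the basket's origin lies here when it is home, tab to the front, its back end against the back stop (a 30 mm high bar, front face at x = 77 mm in the hood's frame). The tab is then 14 mm inside the housing's front edge: lean the tool back to reach under.
- amber: bystander: brown glass bottle with black cap, 60 mm across, 140 mm high; origin under its bottom.
- wash: bystander: white plastic bottle with red cap, 70 mm across, 170 mm high; origin under its bottom.
- burner: bystander: gas burner, red round foot 90 mm across with a steel tube, 146 mm high; origin under its foot.
- ball0_center (a point): centre of white ceramic grinding ball 0, 20 mm across, 16 g, loose in the scoop.
- ball1_center (a point): centre of white ceramic grinding ball 1, 20 mm across, 16 g, loose in the scoop.
- ball2_center (a point): centre of white ceramic grinding ball 2, 20 mm across, 16 g, loose in the scoop.
- ball3_center (a point): centre of white ceramic grinding ball 3, 20 mm across, 16 g, loose in the scoop.
- ball4_center (a point): centre of white ceramic grinding ball 4, 20 mm across, 16 g, loose in the scoop.

How it is judged:
By the outcome, as a careful person would: the job done as asked, in the order asked, and still so for the second after the job is handed in, with the robot touching nothing.
It also fails if it takes over 72 s, if anything falls off the work surface, if the arm or the gripper's body presses on something with over 40 N, if the wrist force passes 120 N, or if a joint passes its speed limit or range.

### The arm

A 7-joint arm with a two-finger parallel gripper is mounted at the origin on the work surface. World frame = base frame: x ahead of the robot, y to its left, z up, the work surface at z = 0. Lengths are in m, angles in rad, forces in N, time in s.
With the tool pointing down it reaches from about 0.4 to 0.85 m from the base axis. Payload 10.4 kg.
Tool frame: the origin (TCP) lies midway between the tips of the shut fingers; the grasp point (between the pads) lies 19 mm behind it; z points along the fingers, x is the direction in which the jaws open and shut, and the axes are right-handed (so a half turn about z gives the same grasp; the last joint's range is limited). The gripper opens to 85 mm and grips with 20 to 120 N. Pads are 22 mm wide; open, the fingers measure 114 mm over their backs; the gripper's body (76 mm by 85 mm) begins 54 mm behind the grasp point. The pads swing forward as they close: fully open they stand 13 mm farther back than shut.
Start: joints at [1.277, 0.332, -0.065, 1.46, 0.022, 1.35, -0.088], TCP at [0.167, -0.602, 0.231] pointing down, gripper open.
Joint ranges: [-2.6, 2.6], [-0.5, 2.12], [-1.47, 1.34], [0.16, 2.42], [-1.27, 4.41], [0.06, 2.06], [-2.6, 2.6]. Speed limits (rad/s): [2.22, 2.22, 2.79, 2.79, 3.14, 3.14, 3.14].

### API

Orientations are given as a unit quaternion [x, y, z, w].
In Python, from workcell import telemetry, eyes, order gives the robot as it stands.
- The arm moves only by the tool servo_tool, never from a script. Its argument "deltas" is a list of rows, each a list of 3 entries, a list of its own where there are three numbers: the shift along the tool's x, y, z in cm, then the turn about the tool's z in rad, then the finger opening in cm, from 0 to 8.54. A call has 1 to 12 rows; each row shifts and turns the pose as measured when the row begins, along the tool's axes as they then stand; what a row does not reach is not made up. A row lasts 1/12 s, in which the tool goes at most 41.7 mm and 7.16 degrees, less where a joint would pass 70% of its speed; a pose out of reach is approached as far as the arm can. A call is refused whole if a number of a shift passes 4.17 or a number of a turn 0.125, either way. A call with a gripper value outside its range is refused whole. The fingers move at their own pace and stop on an object; "force" is the grip in N (left out, the last holds). Time passes only in rows, so rows that do not move let the fingers close. It gives the time, the measured TCP pose, the force and the opening at its end, in the units of the state.
- telemetry.get_obs(): the state, without advancing time (a new reading comes with each control period).
- eyes.camera(name): name is "scene" or "top" or "wrist"; returns (picture, depth): 420x560x3 uint8, blue, green, red; 420x560 float32, m along the optical axis (not along the pixel's ray), 0 where there is no reading.
- eyes.calibration(name): a dict with "fx", "fy", "cx", "cy" (pixels), "distortion" ([k1, k2, p1, p2, k3] as OpenCV has them; the pictures are not rectified), "rvec" (rotation vector, rad) and "tvec" (3), from world to camera coordinates, as OpenCV has them. Camera axes: x right, y down, z forward; pixel columns grow to the right and rows downward; lengths in m; the calibration is good to about 2 mm. A picture is of the moment at which its call begins: read the wrist's pose just before it. calibration takes no time and is no camera call; for the wrist camera it gives the pose at the moment of the call.
- order.hand_in(): hands the job in, once; it reports no verdict.
The state is a dict: "clock": time; "joint_pos": joint angles; "joint_velocities": joint speeds; "tau": joint torques, N m; "position": TCP position; "ee_rot": TCP orientation; "ft_force": force on the tool from outside, world axes, zero at the start; "torque": the same for the moment, N m; "grip_width": opening from 0.0 (shut) to 1.0 (fully open).
Only numpy, scipy, OpenCV 4.12 (cv2) and the standard library are available. Lean on these libraries where they do the work, as an engineer would, in place of code of your own. Each camera call takes 0.05 s, during which the arm holds its last target. There are 200 camera calls.

## Working session

There is one attempt and no reset: what is moved stays moved. The work goes in short steps, Python scripts to look and compute and a tool call to move; the robot and the scene stay as the last step left them, time stands still between calls to the robot, and variables do not carry over. Pictures are saved under pics/ and viewed, about 8 in all and at most 12, crops included, and the job is handed in when it is done.

Besides the shell and the picture viewer there is one more tool, called after "Call:" as name(argument=value, ...), one argument or row to a line, values as JSON. servo_tool: Moves the arm, as the interface text tells. Its arguments: {"type":"object","properties":{"deltas":{"type":"array"},"force":{"type":"number"}},"required":["deltas"]}

```bash
ls; mkdir -p pics
cat > h.py <<'E'
import numpy as np, cv2
from scipy.spatial.transform import Rotation as R
from workcell import telemetry, eyes, order
def cal(n):
    c=eyes.calibration(n); K=np.array([[c['fx'],0,c['cx']],[0,c['fy'],c['cy']],[0,0,1.]])
    return K,np.array(c['distortion'],float),np.array(c['rvec'],float),np.array(c['tvec'],float)
def cloud(n):
    C=cal(n); im,d=eyes.camera(n); return im,d,pts(C,d)
def pts(C,d):
    K,D,rv,t=C; h,w=d.shape
    u,v=np.meshgrid(np.arange(w),np.arange(h))
    n=cv2.undistortPoints(np.stack([u,v],-1).reshape(-1,1,2).astype(float),K,D).reshape(h,w,2)
    P=np.concatenate([n*d[...,None],d[...,None]],-1)
    W=(P-t.ravel())@cv2.Rodrigues(rv)[0]
    W[d<=0]=np.nan
    return W
def proj(C,p):
    K,D,rv,t=C; return cv2.projectPoints(np.atleast_2d(np.array(p,float)),rv,t,K,D)[0].reshape(-1,2)
E
python3 - <<'E'
from h import *
o=telemetry.get_obs(); print(o); print(R.from_quat(o['ee_rot']).as_matrix().round(3))
for n in('scene','top'):
    im,d,W=cloud(n); cv2.imwrite(f'pics/{n}0.png',im); np.savez(f'{n}0.npz',im=im,d=d,W=W)
    K,D,rv,t=cal(n); print(n,-cv2.Rodrigues(rv)[0].T@t,K[0,0])
E
```

```text
pics
{'clock': 0.0, 'joint_pos': array([ 1.27741758,  0.33285773, -0.0647056 ,  1.46091543,  0.02158138,
        1.34990205, -0.08851041]), 'joint_velocities': array([-5.09367206e-05,  1.60727875e-03,  1.92256267e-03,  1.25693966e-04,
       -1.53129802e-03,  1.36708931e-03, -1.49339156e-03]), 'tau': array([ 6.71118578e-04, -6.25435567e+01,  4.91931033e-02, -3.91592181e+01,
        1.60613086e-02,  1.02312016e-02,  1.40531904e-05]), 'position': array([ 0.16708303, -0.60187354,  0.23053713]), 'ee_rot': array([ 7.96081685e-01, -6.05188788e-01, -5.65519573e-04, -4.02235552e-04]), 'ft_force': array([-0.0323516 ,  0.93616599,  0.43744096]), 'torque': array([ 0.00011885,  0.03109686, -0.03273982]), 'grip_width': 0.9997829758571759}
[[ 0.267 -0.964 -0.   ]
 [-0.964 -0.267  0.001]
 [-0.001  0.    -1.   ]]
scene [1.26595583 0.01636273 1.07304889] 527.4103214930738
top [ 0.27727865 -0.02932454  1.46839851] 520.9483549224842
```

```bash
sleep 1; python3 -c "
import cv2,numpy as np
" ; ls pics
```

```text
scene0.png
top0.png
```

View pics/top0.png

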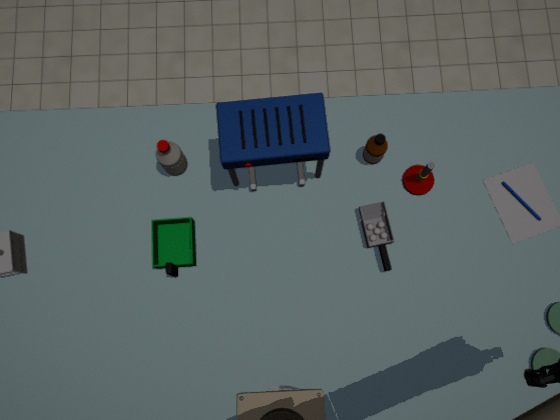

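View pics/scene0.png

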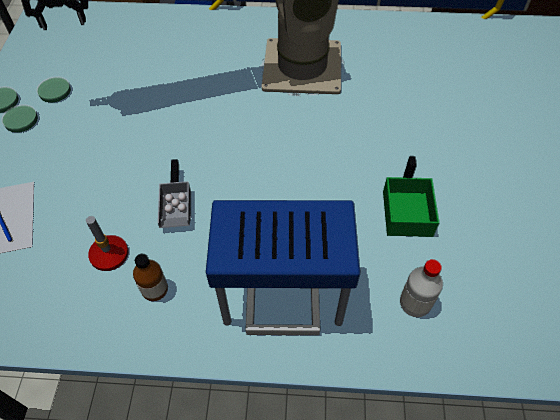

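```bash
cat > loc.py <<'E'
from h import *
def rect(p):
    c,s,a=cv2.minAreaRect((p[:,:2]*1000).astype(np.float32)); return np.round(c,1),np.round(s,1),round(a,2)
if __name__=='__main__':
  for n in('top','scene'):
    f=np.load(f'{n}0.npz'); im=f['im'].astype(int);W=f['W']; b,g,r=im[...,0],im[...,1],im[...,2]; z=W[...,2]
    bx=lambda x0,x1,y0,y1:(W[...,0]>x0)&(W[...,0]<x1)&(W[...,1]>y0)&(W[...,1]<y1)
    print(n,'bench z',np.nanmedian(z[bx(.3,.4,-.1,.1)]))
    gm=(g>r+40)&(g>b+30)&bx(.3,.8,.1,.45)
    q=W[gm&(z>.05)&(z<.07)]; print('basket rim',len(q),rect(q),np.median(q[:,2]))
    q=W[bx(.3,.8,.1,.45)&(z>.075)&(z<.125)&(r<60)&(g<60)]; print('tab',len(q),np.median(q,0),q[:,:2].min(0),q[:,:2].max(0),np.percentile(q[:,2],98))
    q=W[bx(.3,.65,-.4,-.15)&(z>.012)&(z<.06)]; print('scoop',len(q),rect(q))
    q=W[bx(.3,.65,-.4,-.15)&(z>.018)&(z<.06)&(r<50)&(g<50)&(b<50)]; print('handle',len(q),rect(q),np.median(q[:,2]))
    q=W[bx(.3,.65,-.4,-.15)&(z>.01)&(z<.06)&(r>190)&(g>190)]; print('balls',len(q),np.median(q,0),rect(q))
    q=W[bx(.4,.9,-.3,.3)&(z>.245)&(z<.275)]; print('hoodtop',len(q),rect(q),np.median(q[:,2]))
    q=W[bx(.4,.9,-.3,.2)&(z>.015)&(z<.036)&bx(.4,.9,-.09,.09)]; print('rails',len(q),rect(q))
    for nm,m in(('wash',bx(.6,.9,.15,.4)&(z>.05)),('amber',bx(.6,.9,-.35,-.17)&(z>.05)),('burner',bx(.5,.75,-.5,-.28)&(r>120)&(g<60)&(z<.05))):
        q=W[m]; print(nm,len(q),np.median(q,0).round(3),rect(q),q[:,2].max().round(3))
E
python3 loc.py
```

```text
top bench z 0.0004449609067451754
basket rim 294 (array([523.7, 277.8]), array([129.8, 109.5]), 1.35) 0.059166790939366
tab 209 [0.68790779 0.27012606 0.09805645] [0.43110959 0.10020457] [0.77382205 0.30678704] 0.1158856130718815
scoop 921 (array([ 530.2, -327.2]), array([247.7, 271.7]), 65.87)
handle 278 (array([ 512.8, -295.1]), array([190.9,  71.4]), 8.47) 0.03972802627799003
balls 0 [nan nan nan] (array([0., 0.]), array([0., 0.]), 0.0)
hoodtop 6790 (array([761.5, -13.4]), array([163.5, 272.3]), 3.17) 0.26046482937529963
rails 221 (array([706.6, -15.3]), array([ 68.9, 151.2]), 3.16)
wash 685 [0.749 0.27  0.117] (array([757., 276.]), array([65.6, 69.8]), 34.89) 0.176
amber 456 [ 0.753 -0.294  0.097] (array([ 760.5, -298.5]), array([59.4, 52.8]), 61.6) 0.146
  return _methods._mean(a, axis=axis, dtype=dtype,
  ret = um.true_divide(
Traceback (most recent call last):
  File "loc.py", line 18, in <module>
    q=W[m]; print(nm,len(q),np.median(q,0).round(3),rect(q),q[:,2].max().round(3))
                                                            ~~~~~~~~~~^^
ValueError: zero-size array to reduction operation maximum which has no identity
```

Call:
servo_tool(
  deltas=[
    [[-3,0,0],0,8.5],
    [[-3,0,0],0,8.5],
    [[-3,0,0],0,8.5],
    [[-3,0,0],0,8.5],
    [[-3,0,0],0,8.5],
    [[-3,0,0],0,8.5],
    [[-3,0,0],0,8.5],
    [[-3,0,0],0,8.5],
    [[-3,0,0],0,8.5],
    [[-3,0,0],0,8.5],
  ],
)

```text
clock: 0.93
position: [0.0834, -0.3011, 0.2241]
ee_rot: [0.796, -0.605, -0.005, -0.003]
ft_force: [-0.7, -0.3, 0.5]
grip_width: 0.989
```

Run:
```python
from h import *
o=telemetry.get_obs(); print(o['clock'],o['joint_pos'].round(3),o['position'].round(3)); print(R.from_quat(o['ee_rot']).as_matrix().round(3))
```

```text
0.9333 [ 1.298 -0.368 -0.111  2.164 -0.041  1.355 -0.096] [ 0.083 -0.301  0.224]
[[ 0.267 -0.964 -0.004]
 [-0.964 -0.267  0.011]
 [-0.012  0.001 -1.   ]]
```

Call:
servo_tool(
  deltas=[
    [[-3,0,0],0,8.5],
    [[-3,0,0],0,8.5],
    [[-3,0,0],0,8.5],
    [[-3,0,0],0,8.5],
    [[-3,0,0],0,8.5],
  ],
)

```text
clock: 1.35
position: [0.065, -0.2068, 0.1887]
ee_rot: [0.793, -0.605, -0.056, -0.037]
ft_force: [-0.5, 0.7, 0.3]
grip_width: 0.995
```

```bash
cat > st.py <<'E'
from h import *
o=telemetry.get_obs(); print(o['clock'],o['joint_pos'].round(3),o['position'].round(4),o['ft_force'].round(1),round(o['grip_width'],3)); M=R.from_quat(o['ee_rot']).as_matrix(); print(M.round(3).tolist(), 'yaw x',np.degrees(np.arctan2(M[1,0],M[0,0])).round(2),'tilt',np.degrees(np.arccos(-M[2,2])).round(2))
E
python3 st.py
```

```text
1.35 [ 1.615 -0.499 -0.382  2.307 -0.173  1.442  0.02 ] [ 0.065  -0.2068  0.1887] [-0.5  0.7  0.3] 0.995
[[0.262, -0.964, -0.045], [-0.956, -0.266, 0.127], [-0.134, 0.01, -0.991]] yaw x -74.67 tilt 7.71
```

Call:
servo_tool(
  deltas=[
    [[3,0,-2.5],0,8.5],
    [[3,0,-2.5],0,8.5],
    [[3,0,-2.5],0,8.5],
    [[3,0,-2.5],0,8.5],
    [[3,0,-2.5],0,8.5],
    [[3,0,-2.5],0,8.5],
    [[3,0,-2.5],0,8.5],
    [[3,0,-2.5],0,8.5],
  ],
)

```text
clock: 2.02
position: [0.1279, -0.4613, 0.3415]
ee_rot: [0.787, -0.611, -0.07, -0.043]
ft_force: [0.3, -0.0, 1.3]
grip_width: 0.995
```

```bash
cat > go.py <<'E'
# go.py x y z [yaw_of_tool_x_deg] : tool-frame delta cm from TCP to target
import sys
from h import *
a=[float(v) for v in sys.argv[1:]]
exec(open('st.py').read())
d=M.T@(np.array(a[:3])-o['position'])*100
print('delta cm',d.round(2),'norm',np.linalg.norm(d).round(2))
print('z azim',np.degrees(np.arctan2(M[1,2],M[0,2])).round(1), 'jaw elev',np.degrees(np.arcsin(M[2,0])).round(2))
if len(a)>3:
    # turn about tool z bringing tool x closest to horizontal yaw a[3]
    h=np.array([np.cos(np.radians(a[3])),np.sin(np.radians(a[3])),0]); l=M.T@h; print('turn rad',np.arctan2(l[1],l[0]).round(3))
E
python3 go.py 0.55 0.04 0.45 0
```

```text
2.0167 [ 1.591  0.123 -0.424  1.505  0.042  1.689 -0.153] [ 0.1279 -0.4613  0.3415] [ 0.3 -0.   1.3] 0.995
[[0.243, -0.968, -0.056], [-0.956, -0.249, 0.153], [-0.163, 0.017, -0.987]] yaw x -75.75 tilt 9.41
delta cm [-39.45 -53.17  -5.39] norm 66.43
z azim 110.2 jaw elev -9.36
turn rad -1.325
```

Call:
servo_tool(
  deltas=[
    [[-2.3,-3.1,-0.3],0,8.5],
    [[-2.3,-3.1,-0.3],0,8.5],
    [[-2.3,-3.1,-0.3],0,8.5],
    [[-2.3,-3.1,-0.3],0,8.5],
    [[-2.3,-3.1,-0.3],0,8.5],
    [[-2.3,-3.1,-0.3],0,8.5],
    [[-2.3,-3.1,-0.3],0,8.5],
    [[-2.3,-3.1,-0.3],0,8.5],
    [[-2.3,-3.1,-0.3],0,8.5],
    [[-2.3,-3.1,-0.3],0,8.5],
    [[-2.3,-3.1,-0.3],0,8.5],
    [[-2.3,-3.1,-0.3],0,8.5],
  ],
)

```text
clock: 3.02
position: [0.4327, -0.1128, 0.416]
ee_rot: [0.781, -0.618, -0.074, -0.051]
ft_force: [0.6, -0.5, -0.9]
grip_width: 0.993
```

```bash
python3 go.py 0.75 0.06 0.45 -85
```

```text
3.0167 [ 1.156  0.033 -0.897  1.453 -0.13   1.763 -1.1  ] [ 0.4327 -0.1128  0.416 ] [ 0.6 -0.5 -0.9] 0.993
[[0.224, -0.973, -0.053], [-0.958, -0.23, 0.172], [-0.179, 0.012, -0.984]] yaw x -76.83 tilt 10.36
delta cm [-10.05 -34.81  -2.05] norm 36.29
z azim 107.1 jaw elev -10.34
turn rad 0.147
```

Call:
servo_tool(
  deltas=[
    [[2,-3.4,-0.4],0,8.5],
    [[2,-3.4,-0.4],0,8.5],
    [[2,-3.4,-0.4],0,8.5],
    [[2,-3.4,-0.4],0,8.5],
    [[2,-3.4,-0.4],0,8.5],
    [[2,-3.4,-0.4],0,8.5],
    [[2,-3.4,-0.4],0,8.5],
    [[2,-3.4,-0.4],0,8.5],
    [[2,-3.4,-0.4],0,8.5],
    [[2,-3.4,-0.4],0,8.5],
    [[2,-3.4,-0.4],0,8.5],
    [[2,-3.4,-0.4],0,8.5],
  ],
)

```text
clock: 4.02
position: [0.7466, -0.2259, 0.3777]
ee_rot: [0.756, -0.644, -0.086, -0.079]
ft_force: [-0.7, -6.2, 2.0]
grip_width: 0.994
```

```bash
python3 go.py 0.95 -0.3 0.41 -85
```

```text
4.0167 [ 0.323  0.935  0.026  0.245 -0.26   2.053 -1.181] [ 0.7466 -0.2259  0.3777] [-0.7 -6.2  2. ] 0.994
[[0.156, -0.987, -0.028], [-0.96, -0.159, 0.23], [-0.231, -0.009, -0.973]] yaw x -80.75 tilt 13.37
delta cm [  9.55 -18.93  -5.41] norm 21.88
z azim 96.9 jaw elev -13.36
turn rad 0.074
```

Call:
servo_tool(
  deltas=[
    [[-0.9,0,-3.9],0,8.5],
    [[-0.9,0,-3.9],0,8.5],
    [[-0.9,0,-3.9],0,8.5],
    [[-0.9,0,-3.9],0,8.5],
    [[-0.9,0,-3.9],0,8.5],
    [[-0.9,0,-3.9],0,8.5],
  ],
)

```text
clock: 4.52
position: [0.7384, -0.2055, 0.5006]
ee_rot: [0.745, -0.656, -0.007, -0.12]
ft_force: [0.3, -1.0, -0.0]
grip_width: 0.994
```

```bash
python3 go.py 0.85 -0.3 0.7 -85
```

```text
4.5167 [ 0.305  0.825  0.071  0.162 -0.321  2.058 -1.257] [ 0.7384 -0.2055  0.5006] [ 0.3 -1.  -0. ] 0.994
[[0.139, -0.979, 0.147], [-0.976, -0.111, 0.189], [-0.169, -0.17, -0.971]] yaw x -81.87 tilt 13.86
delta cm [  7.41 -13.27 -19.5 ] norm 24.73
z azim 52.1 jaw elev -9.72
turn rad 0.025
```

Call:
servo_tool(
  deltas=[
    [[0.5,-0.6,-3.9],0,8.5],
    [[0.5,-0.7,-3.9],0,8.5],
    [[0.5,-0.8,-3.9],0,8.5],
    [[0.5,-0.9,-3.9],0,8.5],
    [[0.5,-1,-3.8],0,8.5],
    [[0.5,-1.1,-3.8],0,8.5],
    [[0.5,-1.2,-3.8],0,8.5],
    [[0.5,-1.3,-3.7],0,8.5],
    [[0.5,-1.4,-3.7],0,8.5],
    [[0.5,-1.5,-3.6],0,8.5],
  ],
)

```text
clock: 5.35
position: [0.6223, -0.2278, 0.7141]
ee_rot: [0.726, -0.647, 0.123, -0.198]
ft_force: [0.5, -0.3, -1.0]
grip_width: 0.991
```

```bash
python3 go.py 0.75 -0.3 0.7 -85
```

```text
5.35 [ 0.406  0.542  0.231  0.161 -0.544  2.058 -1.223] [ 0.6223 -0.2278  0.7141] [ 0.5 -0.3 -1. ] 0.991
[[0.133, -0.891, 0.435], [-0.988, -0.085, 0.13], [-0.079, -0.447, -0.891]] yaw x -82.31 tilt 26.99
delta cm [  8.95 -10.13   5.88] norm 14.74
z azim 16.6 jaw elev -4.51
turn rad 0.007
```

Call:
servo_tool(
  deltas=[
    [[2,-1.3,-3.2],0,8.5],
    [[2,-1.4,-3.2],0,8.5],
    [[2,-1.5,-3.1],0,8.5],
    [[2,-1.6,-3.1],0,8.5],
    [[2,-1.7,-3],0,8.5],
  ],
)

```text
clock: 5.77
position: [0.559, -0.2847, 0.7762]
ee_rot: [0.714, -0.635, 0.183, -0.231]
ft_force: [0.3, 0.1, -0.4]
grip_width: 0.994
```

```bash
python3 go.py 0.5 -0.3 0.4 -85
```

```text
5.7667 [ 0.514  0.498  0.82   0.161 -1.166  2.058 -1.091] [ 0.559  -0.2847  0.7762] [ 0.3  0.1 -0.4] 0.994
[[0.127, -0.822, 0.555], [-0.991, -0.088, 0.098], [-0.032, -0.562, -0.826]] yaw x -82.68 tilt 34.29
delta cm [ 1.95 26.14 27.66] norm 38.11
z azim 10.0 jaw elev -1.81
turn rad 0.016
```

Call:
servo_tool(
  deltas=[
    [[0.1,2.8,2.6],0,8.5],
    [[0.1,2.8,2.6],0,8.5],
    [[0.1,2.8,2.6],0,8.5],
    [[0.1,2.8,2.6],0,8.5],
    [[0.1,2.8,2.6],0,8.5],
    [[0.1,2.8,2.6],0,8.5],
    [[0.1,2.8,2.6],0,8.5],
    [[0.1,2.8,2.6],0,8.5],
    [[0.1,2.8,2.6],0,8.5],
    [[0.1,2.8,2.6],0,8.5],
    [[0.1,2.8,2.6],0,8.5],
    [[0.1,2.8,2.6],0,8.5],
  ],
)

```text
clock: 6.77
position: [0.4975, -0.2859, 0.4685]
ee_rot: [0.71, -0.627, 0.208, -0.244]
ft_force: [0.2, -1.1, -0.1]
grip_width: 0.997
```

```bash
python3 go.py 0.412 -0.311 0.1 -81.5
```

```text
6.7667 [-0.407 -0.358  0.852  1.665 -0.106  1.175 -0.946] [ 0.4975 -0.2859  0.4685] [ 0.2 -1.1 -0.1] 0.997
[[0.126, -0.789, 0.601], [-0.992, -0.094, 0.085], [-0.011, -0.607, -0.795]] yaw x -82.74 tilt 37.35
delta cm [ 1.8  29.34 23.95] norm 37.91
z azim 8.1 jaw elev -0.61
turn rad -0.024
```

Call:
servo_tool(
  deltas=[
    [[0.2,2.9,2.4],0,8.5],
    [[0.2,2.9,2.4],0,8.5],
    [[0.2,2.9,2.4],0,8.5],
    [[0.2,2.9,2.4],0,8.5],
    [[0.2,2.9,2.4],0,8.5],
    [[0.2,2.9,2.4],0,8.5],
    [[0.2,2.9,2.4],0,8.5],
    [[0.2,2.9,2.4],0,8.5],
  ],
)

```text
clock: 7.43
position: [0.4326, -0.2997, 0.1722]
ee_rot: [0.711, -0.618, 0.216, -0.256]
ft_force: [-0.5, -1.8, 0.5]
grip_width: 0.995
```

```bash
python3 go.py 0.412 -0.311 0.1 -81.5
```

```text
7.4333 [-0.516 -0.459  1.242  2.226 -0.174  0.646 -0.527] [ 0.4326 -0.2997  0.1722] [-0.5 -1.8  0.5] 0.995
[[0.141, -0.768, 0.624], [-0.99, -0.104, 0.096], [-0.009, -0.632, -0.775]] yaw x -81.88 tilt 39.18
delta cm [0.89 6.26 4.2 ] norm 7.59
z azim 8.8 jaw elev -0.54
turn rad -0.011
```

Call:
servo_tool(
  deltas=[
    [[0.3,2,1.6],0,8.5],
    [[0.3,2,1.6],0,8.5],
    [[0.2,2,1.6],0,8.5],
    [[0,0,0],0,8.5],
  ],
)

```text
clock: 7.77
position: [0.4085, -0.2814, 0.1127]
ee_rot: [0.716, -0.613, 0.22, -0.252]
ft_force: [0.1, 0.6, -1.7]
grip_width: 0.993
```

```bash
python3 go.py 0.469 -0.3016 0.018 -81.5
python3 - <<'E'
from h import *
C=cal('wrist');im,d,W=cloud('wrist')
O=np.array([.5321,-.2922,0]);c,s=np.cos(np.radians(8.47)),np.sin(np.radians(8.47))
for p in [(-72,0,43),(77,33,25),(77,-33,25),(-116,0,43),(-41,0,43)]:
    q=O+np.array([c*p[0]-s*p[1],s*p[0]+c*p[1],p[2]])/1000
    u=proj(C,q)[0]; print(p,u.round(0)); 
    if abs(u).max()<900: cv2.circle(im,tuple(u.astype(int)),3,(0,0,255),1)
cv2.imwrite('pics/w1.png',im)
E
```

```text
7.7667 [-0.555 -0.5    1.336  2.345 -0.146  0.52  -0.454] [ 0.4085 -0.2814  0.1127] [ 0.1  0.6 -1.7] 0.993
[[0.151, -0.767, 0.624], [-0.989, -0.121, 0.09], [0.006, -0.63, -0.776]] yaw x -81.33 tilt 39.07
delta cm [ 2.85  1.57 10.95] norm 11.42
z azim 8.2 jaw elev 0.36
turn rad 0.006
(-72, 0, 43) [317. 223.]
(77, 33, 25) [276.  89.]
(77, -33, 25) [341.  90.]
(-116, 0, 43) [319. 281.]
(-41, 0, 43) [315. 186.]
```

View pics/w1.png

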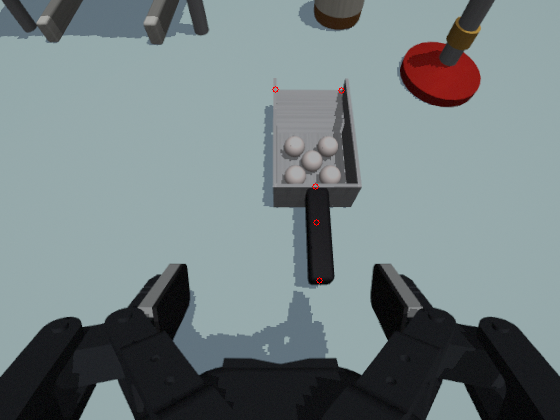

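Call:
servo_tool(
  deltas=[
    [[-1,-2.5,-2.5],0,8.5],
    [[-3,-2,-1.5],0,8.5],
    [[-3.4,-1.8,-1],0,8.5],
    [[-3.4,-1.8,-1],0,8.5],
    [[-3.4,-1.8,-1],0,8.5],
    [[-3.4,-1.8,-1],0,8.5],
    [[-3.4,-1.8,-1],0,8.5],
    [[-3.4,-1.8,-1],0,8.5],
    [[-3.4,-1.8,-1],0,8.5],
    [[-3.4,-1.8,-1],0,8.5],
    [[-3.4,-1.8,-1],0,8.5],
    [[-3.4,-1.8,-1],0,8.5],
  ],
)

```text
clock: 8.82
position: [0.4625, -0.0896, 0.2966]
ee_rot: [0.698, -0.627, 0.234, -0.255]
ft_force: [0.3, -0.1, -0.2]
grip_width: 0.998
```

```bash
python3 go.py 0.75 0.15 0.45 -81.5
```

```text
8.8167 [ 0.512 -0.5   -0.177  2.262 -0.521  0.773 -0.869] [ 0.4625 -0.0896  0.2966] [ 0.3 -0.1 -0.2] 0.998
[[0.105, -0.756, 0.646], [-0.994, -0.085, 0.063], [0.007, -0.649, -0.761]] yaw x -83.95 tilt 40.45
delta cm [-20.68 -33.72   8.4 ] norm 40.44
z azim 5.6 jaw elev 0.41
turn rad -0.028
```

Call:
servo_tool(
  deltas=[
    [[1.5,-2.6,2.2],0,8.5],
    [[3.2,-1.4,1],0,8.5],
    [[3.2,-1,0.9],0,8.5],
    [[3.2,-1,0.9],0,8.5],
    [[3.2,-1,0.9],0,8.5],
    [[3.2,-1,0.9],0,8.5],
    [[3.2,-0.5,0.9],0,8.5],
  ],
)

```text
clock: 9.4
position: [0.6135, -0.2816, 0.3317]
ee_rot: [0.7, -0.615, 0.253, -0.26]
ft_force: [1.0, -0.2, 1.0]
grip_width: 0.992
```

```bash
python3 go.py 0.42 -0.309 0.08 -81.5
```

```text
9.4 [ 0.536  0.018  0.035  1.805 -0.617  0.788 -0.547] [ 0.6135 -0.2816  0.3317] [ 1.  -0.2  1. ] 0.992
[[0.115, -0.729, 0.675], [-0.993, -0.108, 0.053], [0.034, -0.676, -0.736]] yaw x -83.39 tilt 42.59
delta cm [-0.36 31.41  5.34] norm 31.87
z azim 4.5 jaw elev 1.96
turn rad -0.001
```

Call:
servo_tool(
  deltas=[
    [[0,3.5,0.6],0,8.5],
    [[0,3.5,0.6],0,8.5],
    [[0,3.5,0.6],0,8.5],
    [[0,3.5,0.6],0,8.5],
    [[0,3.5,0.6],0,8.5],
    [[0,3.5,0.6],0,8.5],
  ],
)

```text
clock: 9.9
position: [0.4997, -0.3116, 0.1821]
ee_rot: [0.7, -0.606, 0.27, -0.264]
ft_force: [1.6, -1.2, 0.3]
grip_width: 0.995
```

```bash
python3 go.py 0.42 -0.309 0.08 -81.5
```

```text
9.9 [ 0.656  0.021  0.134  2.157 -1.023  0.667  0.104] [ 0.4997 -0.3116  0.1821] [ 1.6 -1.2  0.3] 0.995
[[0.119, -0.705, 0.699], [-0.991, -0.126, 0.042], [0.058, -0.697, -0.714]] yaw x -83.13 tilt 44.42
delta cm [-1.81 12.71  1.73] norm 12.96
z azim 3.4 jaw elev 3.35
turn rad 0.021
```

Call:
servo_tool(
  deltas=[
    [[-0.4,2.1,0.3],0.005,8.5],
    [[-0.4,2.1,0.3],0.005,8.5],
    [[-0.4,2.1,0.3],0.005,8.5],
    [[-0.3,2.1,0.3],0.005,8.5],
    [[-0.3,2,0.3],0,8.5],
    [[0,0,0],0,8.5],
  ],
)

```text
clock: 10.4
position: [0.4411, -0.3088, 0.1102]
ee_rot: [0.694, -0.609, 0.276, -0.268]
ft_force: [0.2, -0.0, -0.6]
grip_width: 0.993
```

```bash
python3 go.py 0.471 -0.302 0.019 -81.5
```

```text
10.4 [ 0.862  0.077  0.038  2.299 -1.256  0.656  0.465] [ 0.4411 -0.3088  0.1102] [ 0.2 -0.  -0.6] 0.993
[[0.106, -0.697, 0.709], [-0.993, -0.114, 0.037], [0.055, -0.708, -0.704]] yaw x -83.9 tilt 45.24
delta cm [-0.86  4.3   8.56] norm 9.62
z azim 2.9 jaw elev 3.17
turn rad 0.01
```

Call:
servo_tool(
  deltas=[
    [[-0.2,0.7,1.5],0,8.5],
    [[-0.2,0.7,1.5],0,8.5],
    [[-0.1,0.7,1.5],0,8.5],
    [[-0.1,0.7,1.5],0,8.5],
    [[-0.1,0.6,1.4],0,8.5],
    [[0,0,0],0,8.5],
  ],
)

```text
clock: 10.9
position: [0.467, -0.3098, 0.0691]
ee_rot: [0.698, -0.604, 0.28, -0.264]
ft_force: [-0.5, 0.9, -0.1]
grip_width: 0.996
```

```bash
python3 go.py 0.4735 -0.3022 0.019 -81.5
```

```text
10.9 [ 1.484  0.265 -0.668  2.253 -1.255  0.463  0.551] [ 0.467  -0.3098  0.0691] [-0.5  0.9 -0.1] 0.996
[[0.115, -0.696, 0.709], [-0.991, -0.132, 0.031], [0.072, -0.706, -0.704]] yaw x -83.4 tilt 45.21
delta cm [-1.04  2.98  4.01] norm 5.11
z azim 2.5 jaw elev 4.12
turn rad 0.027
```

Call:
servo_tool(
  deltas=[
    [[-0.2,0.8,1.1],0.005,8.5],
    [[-0.2,0.8,1.1],0.005,8.5],
    [[-0.3,0.8,1.1],0.005,8.5],
    [[-0.2,0.5,0.7],0.005,8.5],
    [[0,0,0],0,8.5],
  ],
)

```text
clock: 11.32
position: [0.4809, -0.3112, 0.0271]
ee_rot: [0.692, -0.609, 0.283, -0.264]
ft_force: [-0.6, 0.5, -0.2]
grip_width: 0.995
```

```bash
python3 go.py 0.4735 -0.3022 0.019 -81.5
```

```text
11.3167 [ 1.669  0.484 -0.906  2.239 -1.252  0.26   0.657] [ 0.4809 -0.3112  0.0271] [-0.6  0.5 -0.2] 0.995
[[0.098, -0.693, 0.714], [-0.993, -0.119, 0.021], [0.07, -0.711, -0.7]] yaw x -84.34 tilt 45.57
delta cm [-1.02  0.98  0.06] norm 1.41
z azim 1.7 jaw elev 4.03
turn rad 0.015
```

Call:
servo_tool(
  deltas=[
    [[-0.4,0.4,0],0,8.5],
    [[-0.4,0.4,0],0.01,8.5],
    [[-0.3,0.4,0],0.01,8.5],
    [[0,0,0],0,8.5],
  ],
)

```text
clock: 11.65
position: [0.4737, -0.3041, 0.0203]
ee_rot: [0.687, -0.615, 0.282, -0.266]
ft_force: [-0.6, 0.9, -0.5]
grip_width: 0.993
```

```bash
python3 go.py 0.4735 -0.3022 0.019 -81.5
```

```text
11.65 [ 1.735  0.521 -0.973  2.262 -1.252  0.216  0.674] [ 0.4737 -0.3041  0.0203] [-0.6  0.9 -0.5] 0.993
[[0.085, -0.695, 0.714], [-0.995, -0.102, 0.019], [0.06, -0.711, -0.7]] yaw x -85.12 tilt 45.56
delta cm [-0.2   0.09  0.08] norm 0.23
z azim 1.5 jaw elev 3.44
turn rad -0.002
```

Call:
servo_tool(
  deltas=[
    [[0,0,0],0,5],
    [[0,0,0],0,3],
    [[0,0,0],0,2.2],
    [[0,0,0],0,1.5],
    [[0,0,0],0,1],
    [[0,0,0],0,1],
    [[0,0,0],0,1],
    [[0,0,0],0,1],
  ],
  force=80,
)

```text
clock: 12.32
position: [0.4751, -0.3049, 0.0225]
ee_rot: [0.687, -0.614, 0.283, -0.266]
ft_force: [-0.9, 0.9, 1.9]
grip_width: 0.196
```

```bash
python3 go.py 0.4735 -0.3022 0.1 -81.5;  python3 - <<'E'
from h import *
im,d,W=cloud('wrist'); cv2.imwrite('pics/w2.png',im)
E
```

```text
12.3167 [ 1.732  0.516 -0.971  2.26  -1.25   0.221  0.668] [ 0.4751 -0.3049  0.0225] [-0.9  0.9  1.9] 0.196
[[0.086, -0.694, 0.715], [-0.994, -0.104, 0.018], [0.062, -0.713, -0.699]] yaw x -85.06 tilt 45.67
delta cm [ 0.2  -5.44 -5.53] norm 7.76
z azim 1.5 jaw elev 3.54
turn rad 0.001
```

View pics/w2.png

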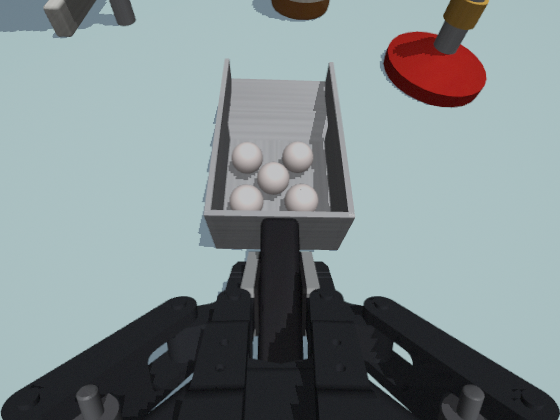

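```bash
cat > sc.py <<'E'
# scoop prediction from the grasp pose
from h import *
import json,os,sys
o=telemetry.get_obs(); M=R.from_quat(o['ee_rot']).as_matrix(); p=o['position']
if not os.path.exists('grasp.json'):
    yaw=np.arctan2(M[1,0],M[0,0])+np.pi/2; S=R.from_euler('z',yaw).as_matrix()
    g=p-.018*M[:,2]; O=np.array([.5321,-.2922,0]); x=(g-O)@S[:,0]
    json.dump({'rel':(M.T@S).tolist(),'gx':float(x),'gz':float(g[2])},open('grasp.json','w'))
G=json.load(open('grasp.json')); S=M@np.array(G['rel']); g=p-.018*M[:,2]
print('grip x,z in scoop',round(G['gx'],4),round(G['gz'],4))
w=lambda q: g+S@(np.array(q)-[G['gx'],0,G['gz']])
print('t',round(o['clock'],2),'joints',o['joint_pos'].round(2),'tcp',p.round(4),'f',o['ft_force'].round(1),'open',round(o['grip_width'],3))
print('scoop fwd',S[:,0].round(3),'side z',S[2,1].round(3),'pitch',np.degrees(np.arcsin(S[2,0])).round(1),'lip',w([.077,0,.025]).round(3),'lipL',w([.077,.033,.025]).round(3),'lipR',w([.077,-.033,.025]).round(3),'origin',w([0,0,0]).round(4))
print('tool axes',M.round(3).tolist(),'tilt',np.degrees(np.arccos(-M[2,2])).round(1),'jaw elev',np.degrees(np.arcsin(M[2,0])).round(2))
if len(sys.argv)>3:
    t=np.array([float(v) for v in sys.argv[1:4]]); print('tcp->target tool cm',(M.T@(t-p)*100).round(2))
E
python3 sc.py
```

```text
grip x,z in scoop -0.0707 0.035
t 12.37 joints [ 1.73  0.52 -0.97  2.26 -1.25  0.22  0.67] tcp [ 0.4751 -0.3048  0.0224] f [-1.   0.3  1.3] open 0.198
scoop fwd [ 0.996  0.086 -0.   ] side z -0.0 pitch -0.0 lip [ 0.609 -0.292  0.025] lipL [ 0.607 -0.26   0.025] lipR [ 0.612 -0.325  0.025] origin [ 0.5327 -0.299   0.    ]
tool axes [[0.086, -0.694, 0.715], [-0.994, -0.104, 0.019], [0.062, -0.713, -0.699]] tilt 45.7 jaw elev 3.53
```

Call:
servo_tool(
  deltas=[
    [[0.1,-1,-1],0,1],
    [[0.1,-1.4,-1.4],0,1],
    [[0.1,-1.4,-1.4],0,1],
    [[0,-1.4,-1.4],0,1],
    [[0,0,0],0,1],
  ],
)

```text
clock: 12.78
position: [0.4717, -0.3017, 0.0952]
ee_rot: [0.686, -0.617, 0.279, -0.267]
ft_force: [0.3, -1.8, -1.8]
grip_width: 0.196
```

```bash
python3 sc.py .5 0 .26;  python3 - <<'E'
from h import *
im,d,W=cloud('scene'); cv2.imwrite('pics/s3.png',cv2.resize(im[110:250,100:330],None,fx=3,fy=3))
E
```

```text
grip x,z in scoop -0.0707 0.035
t 12.78 joints [ 1.68  0.23 -0.89  2.25 -1.14  0.45  0.37] tcp [ 0.4717 -0.3017  0.0952] f [ 0.3 -1.8 -1.8] open 0.196
scoop fwd [ 0.996  0.084 -0.004] side z 0.007 pitch -0.2 lip [ 0.606 -0.29   0.097] lipL [ 0.603 -0.257  0.097] lipR [ 0.609 -0.323  0.097] origin [ 0.5292 -0.2959  0.0725]
tool axes [[0.084, -0.698, 0.712], [-0.995, -0.098, 0.022], [0.054, -0.71, -0.702]] tilt 45.4 jaw elev 3.1
tcp->target tool cm [-28.89 -16.62  -8.9 ]
```

View pics/s3.png

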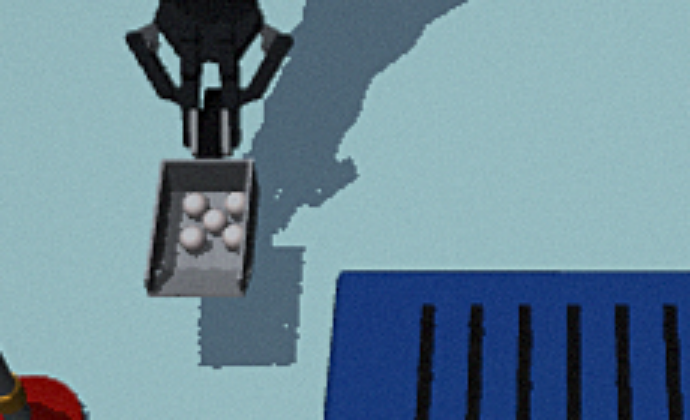

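Call:
servo_tool(
  deltas=[
    [[-0.6,-1.2,-1],0,1],
    [[-1.4,-1.2,-1],0,1],
    [[-2,-1.2,-1],0,1],
    [[-2.4,-1.2,-1],0,1],
    [[-2.4,-1.2,-1],0,1],
    [[-2.4,-1.2,-1],0,1],
    [[-2.4,-1.2,-1],0,1],
    [[-2.4,-1.2,-1],0,1],
    [[-2.4,-1.2,-1],0,1],
    [[-2.4,-1.2,-1],0,1],
    [[-2.4,-1.2,-1],0,1],
    [[-2.4,-0.6,-0.5],0,1],
  ],
)

```text
clock: 13.83
position: [0.4636, -0.0953, 0.2185]
ee_rot: [0.686, -0.627, 0.264, -0.258]
ft_force: [-0.5, -0.0, -3.6]
grip_width: 0.194
```

```bash
python3 sc.py .45 .17 .26
```

```text
grip x,z in scoop -0.0707 0.035
t 13.83 joints [ 0.95 -0.5  -0.55  2.42 -0.98  0.64 -0.44] tcp [ 0.4636 -0.0953  0.2185] f [-0.5 -0.  -3.6] open 0.194
scoop fwd [ 0.997  0.072 -0.039] side z 0.022 pitch -2.2 lip [ 0.598 -0.085  0.216] lipL [ 0.596 -0.052  0.217] lipR [ 0.6   -0.118  0.215] origin [ 0.5203 -0.0899  0.1939]
tool axes [[0.074, -0.724, 0.686], [-0.996, -0.081, 0.022], [0.039, -0.685, -0.727]] tilt 43.4 jaw elev 2.26
tcp->target tool cm [-26.37  -4.    -3.36]
```

Call:
servo_tool(
  deltas=[
    [[-1.5,-2,-0.5],0,1],
    [[-1.8,-2,-0.5],0,1],
    [[-1.8,-2,-0.5],0,1],
    [[-2,-2,-0.5],0,1],
    [[-2.4,-1,-0.3],0,1],
    [[-2.6,-0.2,0],0,1],
    [[-2.6,-0.2,0],0,1],
    [[-2.6,-0.2,0],0,1],
    [[-2.6,-0.2,0],0,1],
    [[-2.6,-0.2,0],0,1],
    [[-2,-0.2,0],0,1],
    [[-1,0,0],0,1],
  ],
)

```text
clock: 14.83
position: [0.496, 0.1811, 0.2716]
ee_rot: [0.695, -0.626, 0.247, -0.251]
ft_force: [0.7, -0.2, -2.0]
grip_width: 0.201
```

```bash
python3 sc.py .45 .17 .26
```

```text
grip x,z in scoop -0.0707 0.035
t 14.83 joints [ 0.48 -0.48 -0.89  2.19 -0.18  0.59 -1.83] tcp [0.496  0.1811 0.2716] f [ 0.7 -0.2 -2. ] open 0.201
scoop fwd [ 0.993  0.091 -0.076] side z 0.033 pitch -4.4 lip [0.63  0.194 0.264] lipL [0.627 0.227 0.265] lipR [0.633 0.161 0.263] origin [0.5516 0.1877 0.2449]
tool axes [[0.094, -0.747, 0.658], [-0.995, -0.089, 0.04], [0.028, -0.658, -0.752]] tilt 41.2 jaw elev 1.62
tcp->target tool cm [ 0.64  4.3  -2.2 ]
```

Call:
servo_tool(
  deltas=[
    [[0,0,0],-0.05,1],
    [[0,0,0],-0.08,1],
    [[0,0,0],-0.08,1],
    [[0,0,0],-0.08,1],
    [[0,0,0],-0.08,1],
    [[0,0,0],-0.08,1],
    [[0,0,0],-0.08,1],
    [[0,0,0],-0.08,1],
    [[0,0,0],-0.08,1],
    [[0,0,0],-0.04,1],
  ],
)

```text
clock: 15.67
position: [0.4891, 0.1833, 0.2462]
ee_rot: [0.889, -0.316, 0.303, -0.136]
ft_force: [-0.1, -0.2, -3.1]
grip_width: 0.201
```

```bash
python3 sc.py .47 .14 .2
```

```text
grip x,z in scoop -0.0707 0.035
t 15.67 joints [ 0.27 -0.38 -0.77  2.21  0.04  0.59 -1.25] tcp [0.4891 0.1833 0.2462] f [-0.1 -0.2 -3.1] open 0.201
scoop fwd [ 0.781  0.57  -0.254] side z -0.399 pitch -14.7 lip [0.594 0.262 0.214] lipL [0.573 0.284 0.201] lipR [0.614 0.24  0.227] origin [0.5351 0.2063 0.2115]
tool axes [[0.617, -0.479, 0.624], [-0.644, -0.764, 0.05], [0.453, -0.433, -0.78]] tilt 38.8 jaw elev 26.93
tcp->target tool cm [-0.48  6.23  2.19]
```

Call:
servo_tool(
  deltas=[
    [[-0.1,1.5,0.3],0,1],
    [[-0.1,1.5,0.3],0,1],
    [[-0.1,1.5,0.3],-0.04,1],
    [[0,1,0.3],-0.07,1],
    [[0,0,0],-0.07,1],
    [[0,0,0],-0.07,1],
    [[0,0,0],-0.07,1],
  ],
)

```text
clock: 16.25
position: [0.4613, 0.1404, 0.1916]
ee_rot: [0.935, -0.159, 0.306, -0.08]
ft_force: [0.9, -0.0, -3.0]
grip_width: 0.202
```

```bash
python3 sc.py .45 .14 .2
```

```text
grip x,z in scoop -0.0707 0.035
t 16.25 joints [ 0.12 -0.39 -0.59  2.36  0.07  0.51 -0.89] tcp [0.4613 0.1404 0.1916] f [ 0.9 -0.  -3. ] open 0.202
scoop fwd [ 0.601  0.694 -0.397] side z -0.501 pitch -23.4 lip [0.541 0.236 0.14 ] lipL [0.516 0.249 0.123] lipR [0.567 0.223 0.156] origin [0.4998 0.1672 0.151 ]
tool axes [[0.762, -0.248, 0.598], [-0.347, -0.937, 0.053], [0.547, -0.248, -0.8]] tilt 36.9 jaw elev 33.17
tcp->target tool cm [-0.39  0.11 -1.35]
```

Call:
servo_tool(
  deltas=[
    [[0.7,-0.3,0.5],-0.05,1],
    [[0.7,-0.3,0.5],-0.06,1],
    [[0,0,0],-0.06,1],
    [[0,0,0],-0.06,1],
    [[0,0,0],-0.06,1],
    [[0,0,0],-0.06,1],
    [[0,0,0],-0.06,1],
    [[0,0,0],0,1],
    [[0,0,0],0,1],
  ],
)

```text
clock: 17.0
position: [0.471, 0.1405, 0.1689]
ee_rot: [0.953, 0.053, 0.297, -0.012]
ft_force: [0.1, -0.7, -3.4]
grip_width: 0.197
```

```bash
python3 sc.py .47 .14 .2
python3 - <<'E'
from h import *
im,d,W=cloud('scene'); cv2.imwrite('pics/s4.png',cv2.resize(im[90:260,330:500],None,fx=3.4,fy=3.4))
E
```

```text
grip x,z in scoop -0.0707 0.035
t 17.0 joints [ 0.04 -0.29 -0.52  2.34  0.18  0.5  -0.53] tcp [0.471  0.1405 0.1689] f [ 0.1 -0.7 -3.4] open 0.197
scoop fwd [ 0.327  0.735 -0.594] side z -0.531 pitch -36.4 lip [0.513 0.241 0.09 ] lipL [0.485 0.24  0.072] lipR [0.541 0.243 0.107] origin [0.4988 0.1678 0.1206]
tool axes [[0.818, 0.109, 0.565], [0.095, -0.994, 0.055], [0.567, 0.009, -0.823]] tilt 34.6 jaw elev 34.56
tcp->target tool cm [ 1.67  0.07 -2.62]
```

View pics/s4.png

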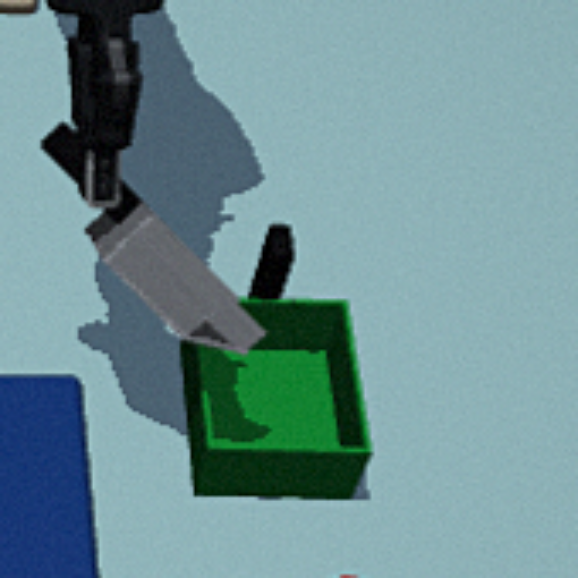

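Call:
servo_tool(
  deltas=[
    [[1.3,-1,-0.9],0,1],
    [[1.3,-1,-0.9],0,1],
    [[0.2,-0.2,-0.3],-0.05,1],
    [[0.2,-0.2,-0.3],-0.06,1],
    [[0.2,-0.2,-0.3],-0.06,1],
    [[0.2,-0.2,-0.3],-0.06,1],
    [[0.2,0,-0.3],-0.06,1],
    [[0.2,0,-0.3],-0.06,1],
    [[0,0,0],-0.06,1],
    [[0,0,0],0,1],
  ],
)

```text
clock: 17.88
position: [0.4766, 0.1728, 0.2152]
ee_rot: [0.924, 0.249, 0.288, 0.047]
ft_force: [-0.3, -0.6, -2.5]
grip_width: 0.197
```

```bash
python3 sc.py .47 .14 .2
python3 - <<'E'
from h import *
im,d,W=cloud('top'); q=im.astype(int)
m=(q.min(-1)>150)&(W[...,0]>.4)&(W[...,0]<.65)&(W[...,1]>.15)&(W[...,1]<.4); print('white px',m.sum()); 
cv2.imwrite('pics/t5.png',cv2.resize(im[180:310,110:260],None,fx=4,fy=4))
E
```

```text
grip x,z in scoop -0.0707 0.035
t 17.88 joints [-0.07 -0.29 -0.47  2.24  0.2   0.64 -0.17] tcp [0.4766 0.1728 0.2152] f [-0.3 -0.6 -2.5] open 0.197
scoop fwd [ 0.094  0.65  -0.754] side z -0.482 pitch -48.9 lip [0.487 0.262 0.114] lipL [0.462 0.247 0.098] lipR [0.512 0.277 0.13 ] origin [0.4961 0.1963 0.1612]
tool axes [[0.71, 0.432, 0.556], [0.486, -0.872, 0.056], [0.509, 0.231, -0.83]] tilt 33.9 jaw elev 30.57
tcp->target tool cm [-2.83  2.22  0.71]
white px 0
```

View pics/t5.png

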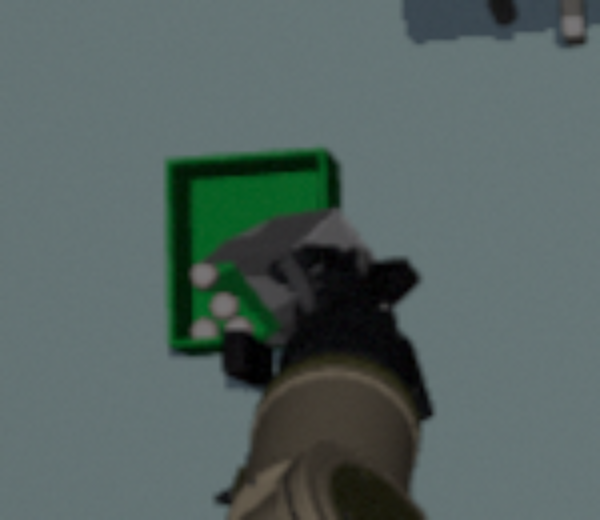

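Call:
servo_tool(
  deltas=[
    [[1.2,0.4,0.6],0,1],
    [[1.2,0.4,0.6],0,1],
    [[0.2,0.1,-0.3],-0.07,1],
    [[0.2,0.1,-0.3],-0.07,1],
    [[0.2,0.1,-0.3],-0.07,1],
    [[0.2,0.1,-0.3],-0.07,1],
    [[0.2,0.1,-0.3],-0.07,1],
    [[0.2,0.1,-0.3],-0.07,1],
    [[0,0,0],0,1],
    [[0,0,0],0,1],
  ],
)

```text
clock: 18.77
position: [0.5054, 0.1798, 0.2386]
ee_rot: [0.856, 0.428, 0.271, 0.102]
ft_force: [0.3, -0.2, -2.6]
grip_width: 0.193
```

```bash
python3 sc.py .47 .14 .3
```

```text
grip x,z in scoop -0.0707 0.035
t 18.77 joints [-0.13 -0.23 -0.4   2.15  0.24  0.69  0.23] tcp [0.5054 0.1798 0.2386] f [ 0.3 -0.2 -2.6] open 0.193
scoop fwd [-0.081  0.47  -0.879] side z -0.357 pitch -61.5 lip [0.492 0.244 0.121] lipL [0.474 0.218 0.109] lipR [0.51  0.269 0.132] origin [0.519  0.1964 0.1803]
tool axes [[0.487, 0.678, 0.551], [0.788, -0.613, 0.057], [0.376, 0.407, -0.833]] tilt 33.6 jaw elev 22.09
tcp->target tool cm [-2.55  2.54 -7.29]
```

Call:
servo_tool(
  deltas=[
    [[1.1,1.2,-2.5],0,1],
    [[1.1,1.2,-2.5],0,1],
    [[0.5,0.5,-1],0.07,1],
    [[0,0,0],0.1,1],
    [[0,0,0],0.1,1],
    [[0,0,0],0.1,1],
    [[0,0,0],0.1,1],
    [[0,0,0],0.1,1],
    [[0,0,0],0.1,1],
    [[0,0,0],0.1,1],
    [[0,0,0],0.1,1],
    [[0,0,0],0,1],
  ],
)

```text
clock: 19.77
position: [0.5037, 0.1791, 0.3076]
ee_rot: [0.958, -0.016, 0.284, -0.034]
ft_force: [-0.1, -0.4, -2.5]
grip_width: 0.197
```

```bash
python3 sc.py .47 .1 .25
python3 - <<'E'
from h import *
a,_,_=cloud('top'); b,_,_=cloud('scene')
cv2.imwrite('pics/c6.png',np.hstack([cv2.resize(a[170:310,100:240],(400,400)),cv2.resize(b[110:250,350:490],(400,400))]))
E
```

```text
grip x,z in scoop -0.0707 0.035
t 19.77 joints [ 0.03 -0.3  -0.51  2.03  0.09  0.83 -0.57] tcp [0.5037 0.1791 0.3076] f [-0.1 -0.4 -2.5] open 0.197
scoop fwd [ 0.398  0.738 -0.545] side z -0.502 pitch -33.0 lip [0.556 0.28  0.235] lipL [0.528 0.283 0.219] lipR [0.584 0.277 0.252] origin [0.5333 0.2069 0.2606]
tool axes [[0.838, -0.012, 0.545], [-0.051, -0.997, 0.056], [0.543, -0.074, -0.837]] tilt 33.2 jaw elev 32.87
tcp->target tool cm [-5.55  8.36  2.54]
```

View pics/c6.png

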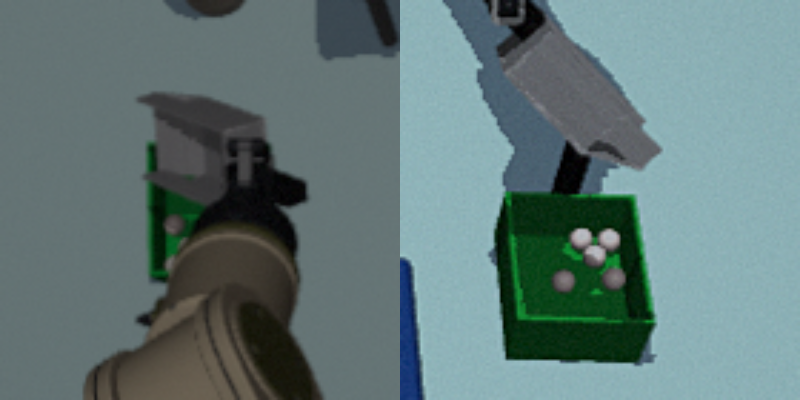

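Call:
servo_tool(
  deltas=[
    [[0,0,0],0.12,1],
    [[0,0,0],0.12,1],
    [[0,0,0],0.12,1],
    [[0,0,0],0.12,1],
    [[0,0,0],0.12,1],
    [[0,0,0],0.12,1],
    [[0,0,0],0.12,1],
    [[0,0,0],0.12,1],
    [[0,0,0],0.12,1],
    [[0,0,0],0.12,1],
    [[0,0,0],0.1,1],
    [[0,0,0],0,1],
  ],
)

```text
clock: 20.87
position: [0.5027, 0.1796, 0.305]
ee_rot: [0.746, -0.602, 0.202, -0.2]
ft_force: [-0.8, 0.3, -2.2]
grip_width: 0.198
```

```bash
python3 sc.py .5 -.1 .28; python3 go.py .5 -.1 .28 -86
```

```text
grip x,z in scoop -0.0707 0.035
t 20.87 joints [ 0.31 -0.33 -0.72  2.02 -0.05  0.82 -1.77] tcp [0.5027 0.1796 0.305 ] f [-0.8  0.3 -2.2] open 0.198
scoop fwd [ 0.96   0.176 -0.219] side z 0.001 pitch -12.7 lip [0.633 0.204 0.278] lipL [0.627 0.237 0.278] lipR [0.639 0.172 0.278] origin [0.5533 0.1897 0.2704]
tool axes [[0.193, -0.818, 0.542], [-0.979, -0.194, 0.056], [0.059, -0.542, -0.839]] tilt 33.0 jaw elev 3.4
tcp->target tool cm [27.18  7.01  0.38]
20.8667 [ 0.315 -0.333 -0.72   2.024 -0.051  0.82  -1.773] [0.5027 0.1796 0.305 ] [-0.8  0.3 -2.2] 0.198
[[0.193, -0.818, 0.542], [-0.979, -0.194, 0.056], [0.059, -0.542, -0.839]] yaw x -78.83 tilt 33.02
delta cm [27.18  7.01  0.38] norm 28.07
z azim 5.9 jaw elev 3.4
turn rad 0.137
```

Call:
servo_tool(
  deltas=[
    [[1.5,0.4,0],0,1],
    [[2.8,0.8,0],0.02,1],
    [[2.8,0.8,0],0.02,1],
    [[2.8,0.8,0],0.02,1],
    [[2.8,0.8,0],0.02,1],
    [[2.8,0.8,0],0.02,1],
    [[2.8,0.8,0],0,1],
    [[2.8,0.8,0],0,1],
    [[2.8,0.8,0],0,1],
    [[2.8,0.8,0],0,1],
    [[2.8,0.8,0],0,1],
    [[2.8,0.8,0],0,1],
  ],
)

```text
clock: 21.87
position: [0.4781, -0.1613, 0.2651]
ee_rot: [0.738, -0.612, 0.198, -0.205]
ft_force: [-0.1, 0.5, -1.3]
grip_width: 0.2
```

```bash
python3 sc.py .5 -.23 .15
```

```text
grip x,z in scoop -0.0707 0.035
t 21.87 joints [ 0.29 -0.31  0.11  2.15 -0.33  0.81 -0.81] tcp [ 0.4781 -0.1613  0.2651] f [-0.1  0.5 -1.3] open 0.2
scoop fwd [ 0.963  0.161 -0.216] side z 0.019 pitch -12.5 lip [ 0.608 -0.139  0.238] lipL [ 0.603 -0.106  0.239] lipR [ 0.614 -0.171  0.238] origin [ 0.5289 -0.1516  0.2307]
tool axes [[0.173, -0.821, 0.543], [-0.984, -0.168, 0.061], [0.041, -0.545, -0.837]] tilt 33.1 jaw elev 2.37
tcp->target tool cm [ 6.66  5.63 10.4 ]
```

Call:
servo_tool(
  deltas=[
    [[0.8,1.2,2],0,1],
    [[0.8,1.2,2],0,1],
    [[0.8,1.2,2],0,1],
    [[0.8,1.2,2],0,1],
    [[0.8,1.2,2],0,1],
    [[0.8,1.2,2],0,1],
    [[0.7,0.9,1.5],0,1],
    [[0,0,0],0,1],
  ],
)

```text
clock: 22.53
position: [0.4942, -0.2363, 0.104]
ee_rot: [0.749, -0.598, 0.207, -0.195]
ft_force: [-1.2, 1.1, -3.5]
grip_width: 0.199
```

```bash
python3 sc.py .5 -.23 .05
```

```text
grip x,z in scoop -0.0707 0.035
t 22.53 joints [ 0.23  0.03  0.34  2.24 -0.76  0.52 -0.17] tcp [ 0.4942 -0.2363  0.104 ] f [-1.2  1.1 -3.5] open 0.199
scoop fwd [ 0.959  0.178 -0.221] side z -0.016 pitch -12.8 lip [ 0.624 -0.211  0.077] lipL [ 0.618 -0.179  0.076] lipR [ 0.63  -0.244  0.077] origin [ 0.5448 -0.2265  0.0694]
tool axes [[0.199, -0.816, 0.543], [-0.977, -0.208, 0.045], [0.076, -0.539, -0.839]] tilt 33.0 jaw elev 4.37
tcp->target tool cm [-0.91  2.32  4.87]
```

Call:
servo_tool(
  deltas=[
    [[-0.1,0.6,1],0,1],
    [[-0.1,0.6,1],0,1],
    [[-0.1,0.6,1],0,1],
    [[-0.1,0.6,0.9],0,1],
    [[0,0.4,0.5],0,1],
    [[0,0,0],0,1],
  ],
)

```text
clock: 23.03
position: [0.496, -0.2359, 0.052]
ee_rot: [0.758, -0.588, 0.209, -0.191]
ft_force: [-0.3, 1.1, -1.9]
grip_width: 0.196
```

```bash
python3 sc.py .5 -.23 .02
```

```text
grip x,z in scoop -0.0707 0.035
t 23.03 joints [ 0.27  0.14  0.31  2.27 -1.01  0.45  0.11] tcp [ 0.496  -0.2359  0.052 ] f [-0.3  1.1 -1.9] open 0.196
scoop fwd [ 0.954  0.197 -0.224] side z -0.032 pitch -13.0 lip [ 0.625 -0.208  0.024] lipL [ 0.618 -0.176  0.023] lipR [ 0.632 -0.241  0.025] origin [ 0.5463 -0.2255  0.0171]
tool axes [[0.222, -0.811, 0.542], [-0.971, -0.236, 0.044], [0.092, -0.536, -0.84]] tilt 32.9 jaw elev 5.26
tcp->target tool cm [-0.78  1.25  2.93]
```

Call:
servo_tool(
  deltas=[
    [[-0.1,0.4,0.6],0,1],
    [[0,0.2,0.3],0,1],
    [[0,0,0],0,1],
  ],
)

```text
clock: 23.28
position: [0.4986, -0.2362, 0.0451]
ee_rot: [0.76, -0.584, 0.212, -0.192]
ft_force: [0.6, 0.2, -2.0]
grip_width: 0.197
```

Call:
servo_tool(
  deltas=[
    [[0,0,0],0,1],
    [[0,0.3,0.4],0,1],
    [[0,0.3,0.4],0,1],
    [[0,0.3,0.4],0,1],
    [[0,0.3,0.4],0,1],
    [[0,0,0],0,1],
  ],
  force=20,
)

```text
clock: 23.78
position: [0.5032, -0.24, 0.0337]
ee_rot: [0.761, -0.58, 0.218, -0.194]
ft_force: [0.2, 0.6, -1.1]
grip_width: 0.198
```

```bash
python3 sc.py .5 -.23 .02
```

```text
grip x,z in scoop -0.0707 0.035
t 23.78 joints [ 0.31  0.2   0.27  2.27 -1.16  0.43  0.29] tcp [ 0.5032 -0.24    0.0337] f [ 0.2  0.6 -1.1] open 0.198
scoop fwd [ 0.956  0.207 -0.209] side z -0.047 pitch -12.1 lip [ 0.632 -0.211  0.008] lipL [ 0.625 -0.179  0.006] lipR [ 0.64  -0.243  0.009] origin [ 5.540e-01 -2.293e-01 -4.000e-04]
tool axes [[0.233, -0.798, 0.556], [-0.967, -0.253, 0.042], [0.107, -0.547, -0.83]] tilt 33.9 jaw elev 6.15
tcp->target tool cm [-1.19  0.75  1.  ]
```

Call:
servo_tool(
  deltas=[
    [[-0.1,0.3,0.3],0,1],
    [[-0.1,0.3,0.3],0,1],
    [[-0.1,0.3,0.3],0,1],
    [[0,0.2,0.2],0,1],
    [[0,0,0],0,1],
  ],
)

```text
clock: 24.2
position: [0.5038, -0.2417, 0.0251]
ee_rot: [0.761, -0.577, 0.223, -0.195]
ft_force: [-1.1, 1.3, 1.3]
grip_width: 0.197
```

```bash
python3 sc.py .5 -.23 .02;  python3 - <<'E'
from h import *
im,d,W=cloud('scene'); z=W[...,2]
m=(W[...,0]>.35)&(W[...,0]<.68)&(W[...,1]>-.29)&(W[...,1]<-.17)&(z<.07)&(z>.015)
q=W[m]; 
for x in np.arange(.5,.66,.02):
    k=q[(q[:,0]>x)&(q[:,0]<x+.02)]; print(round(x,2),len(k), np.percentile(k[:,2],95).round(3) if len(k) else '')
E
```

```text
grip x,z in scoop -0.0707 0.035
t 24.2 joints [ 0.38  0.22  0.21  2.27 -1.23  0.42  0.37] tcp [ 0.5038 -0.2417  0.0251] f [-1.1  1.3  1.3] open 0.197
scoop fwd [ 0.957  0.208 -0.201] side z -0.054 pitch -11.6 lip [ 0.633 -0.213  0.   ] lipL [ 0.626 -0.181 -0.001] lipR [ 0.641 -0.245  0.002] origin [ 0.5549 -0.2311 -0.0085]
tool axes [[0.234, -0.792, 0.564], [-0.965, -0.258, 0.039], [0.114, -0.554, -0.825]] tilt 34.4 jaw elev 6.57
tcp->target tool cm [-1.28  0.28  0.25]
0.5 129 0.051
0.52 244 0.05
0.54 13 0.052
0.56 10 0.054
0.58 10 0.052
0.6 29 0.05
0.62 116 0.048
0.64 28 0.044
0.66 0
```

Call:
servo_tool(
  deltas=[
    [[0,0.1,0.2],0,1],
    [[0,0.1,0.1],0,1],
    [[0,0,0],0,2.4],
    [[0,0,0],0,3],
    [[0,0,0],0,4],
    [[0,0,0],0,6],
    [[0,0,0],0,7],
    [[0,0,0],0,7],
    [[0,0,-2],0,7],
    [[0,0,-3],0,7],
    [[0,0,-3],0,7],
    [[0,-1,-3],0,7],
  ],
)

```text
clock: 25.25
position: [0.4471, -0.242, 0.1153]
ee_rot: [0.763, -0.577, 0.218, -0.193]
ft_force: [0.2, 0.3, -0.2]
grip_width: 0.818
```

```bash
python3 go.py .5 -.1 .25 -86;  python3 - <<'E'
from h import *
im,d,W=cloud('wrist'); cv2.imwrite('pics/w7.png',im)
E
```

```text
25.25 [ 0.369 -0.07   0.285  2.309 -0.728  0.562 -0.077] [ 0.4471 -0.242   0.1153] [ 0.2  0.3 -0.2] 0.818
[[0.238, -0.797, 0.555], [-0.965, -0.259, 0.042], [0.111, -0.546, -0.831]] yaw x -76.12 tilt 33.84
delta cm [-10.95 -15.25  -7.65] norm 20.27
z azim 4.3 jaw elev 6.35
turn rad 0.205
```

View pics/w7.png

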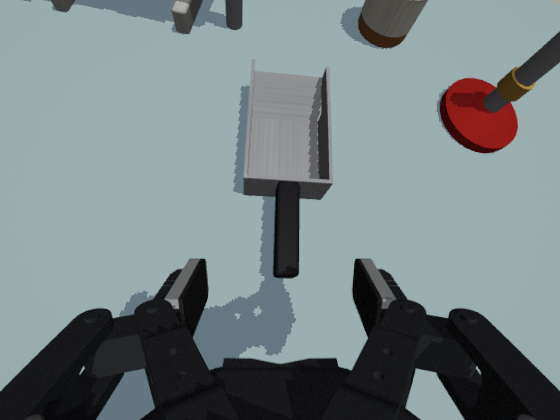

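Run:
```python
from h import *
from loc import rect
for n in('top','scene'):
    im,d,W=cloud(n); im=im.astype(int); b,g,r=im[...,0],im[...,1],im[...,2]; z=W[...,2]
    bx=lambda x0,x1,y0,y1:(W[...,0]>x0)&(W[...,0]<x1)&(W[...,1]>y0)&(W[...,1]<y1)
    gm=(g>r+40)&(g>b+30)&bx(.3,.8,.1,.45); q=W[gm&(z>.05)&(z<.067)]; print(n,rect(q))
    q=W[bx(.38,.47,.24,.31)&(z>.095)&(z<.12)]; print('tab',len(q),np.median(q,0).round(4),q.min(0).round(3),q.max(0).round(3))
```

```text
top (array([523.7, 278.1]), array([129.5, 109.6]), 1.77)
tab 84 [0.4445 0.2757 0.11  ] [0.431 0.268 0.096] [0.46  0.285 0.117]
scene (array([522.4, 276.8]), array([134.2, 110.8]), 1.36)
tab 97 [0.4501 0.2733 0.108 ] [0.431 0.266 0.095] [0.462 0.283 0.114]
```

Call:
servo_tool(
  deltas=[
    [[-2.2,-2.2,-1.4],0.02,7],
    [[-2.5,-2.4,-1.2],0.02,7],
    [[-2.5,-2.4,-1.2],0.02,7],
    [[-2.5,-2.4,-1.2],0.02,7],
    [[-2.5,-2.4,-1.2],0.02,7],
    [[-2.5,-1.4,-1.2],0.02,7],
    [[-3.5,-0.7,0],0.02,7],
    [[-3.5,-0.7,0],0.02,7],
    [[-3.5,-0.7,0],0,7],
    [[-3.5,-0.7,0],0,7],
    [[-3.5,-0.7,0],0,7],
    [[-3.5,-0.7,0],0,7],
  ],
)

```text
clock: 26.4
position: [0.4946, 0.1565, 0.2509]
ee_rot: [0.714, -0.639, 0.196, -0.211]
ft_force: [1.0, -0.0, -0.3]
grip_width: 0.821
```

```bash
python3 go.py .42 .276 .2 -88.6
```

```text
26.4 [ 0.456 -0.373 -0.811  2.146 -0.158  0.695 -1.764] [0.4946 0.1565 0.2509] [ 1.  -0.  -0.3] 0.821
[[0.108, -0.829, 0.549], [-0.994, -0.095, 0.051], [0.01, -0.551, -0.834]] yaw x -83.82 tilt 33.46
delta cm [-12.74   7.85   0.76] norm 14.98
z azim 5.3 jaw elev 0.58
turn rad 0.075
```

Call:
servo_tool(
  deltas=[
    [[-2.1,1.8,0.5],0.01,7],
    [[-2.1,1.8,0.5],0.01,7],
    [[-2.1,1.8,0.5],0.01,7],
    [[-2.1,1.8,0.5],0.01,7],
    [[-2.1,1.8,0.5],0.01,7],
    [[-2,1.5,0.5],0.01,7],
    [[0,0,0],0,7],
  ],
)

```text
clock: 26.98
position: [0.4034, 0.2943, 0.1608]
ee_rot: [0.7, -0.656, 0.178, -0.219]
ft_force: [-0.3, 0.1, -0.5]
grip_width: 0.816
```

```bash
python3 go.py .4525 .277 .073 -88.6
```

```text
26.9833 [ 0.53  -0.455 -1.286  2.23  -0.148  0.584 -2.23 ] [0.4034 0.2943 0.1608] [-0.3  0.1 -0.5] 0.816
[[0.077, -0.84, 0.536], [-0.996, -0.044, 0.073], [-0.038, -0.54, -0.841]] yaw x -85.59 tilt 32.78
delta cm [2.43 0.69 9.89] norm 10.21
z azim 7.8 jaw elev -2.17
turn rad 0.024
```

Call:
servo_tool(
  deltas=[
    [[1.2,0.3,0],0,7],
    [[1.2,0.3,0.5],0.02,7],
    [[0,0.1,1.8],0,7],
    [[0,0,1.8],0,7],
    [[0,0,1.8],0,7],
    [[0,0,1.6],0,7],
    [[0,0,0],0,7],
  ],
)

```text
clock: 27.57
position: [0.4264, 0.2645, 0.1031]
ee_rot: [0.694, -0.665, 0.17, -0.217]
ft_force: [-0.1, 0.1, -1.3]
grip_width: 0.822
```

```bash
python3 go.py .4525 .277 .073 -88.6
```

```text
27.5667 [ 0.697 -0.217 -1.461  2.292  0.283  0.44  -2.57 ] [0.4264 0.2645 0.1031] [-0.1  0.1 -1.3] 0.822
[[0.057, -0.85, 0.524], [-0.997, -0.021, 0.075], [-0.053, -0.527, -0.848]] yaw x -86.74 tilt 31.99
delta cm [-0.94 -0.66  4.02] norm 4.18
z azim 8.1 jaw elev -3.01
turn rad -0.0
```

Call:
servo_tool(
  deltas=[
    [[-0.3,-0.2,1.3],0,7],
    [[-0.3,-0.2,1.3],0,7],
    [[-0.3,-0.2,1.3],0,7],
    [[-0.2,0,0.4],0,7],
    [[0,0,0],0,7],
  ],
)

```text
clock: 27.98
position: [0.4327, 0.257, 0.0941]
ee_rot: [0.695, -0.666, 0.158, -0.221]
ft_force: [0.1, 1.1, 0.1]
grip_width: 0.822
```

```bash
python3 go.py .4525 .277 .073 -88.6
```

```text
27.9833 [ 0.727 -0.153 -1.464  2.305  0.359  0.409 -2.599] [0.4327 0.257  0.0941] [0.1 1.1 0.1] 0.822
[[0.064, -0.856, 0.513], [-0.995, -0.016, 0.098], [-0.075, -0.517, -0.853]] yaw x -86.31 tilt 31.51
delta cm [-1.7  -0.63  3.02] norm 3.52
z azim 10.8 jaw elev -4.32
turn rad -0.005
```

Call:
servo_tool(
  deltas=[
    [[0,0,-3],0,7],
    [[0,-0.5,-3],0,7],
    [[1,-2.2,-1.8],0,7],
    [[1.6,-2.4,-1.6],0,7],
    [[1.6,-2.4,-1.6],0,7],
    [[1.6,-2.4,-1.6],0,7],
    [[1.6,-2.4,-1.6],0,7],
    [[1.6,-2.4,-1.6],0,7],
    [[1.6,-2.4,-1.6],0,7],
    [[1.6,-2.4,-1.6],0,7],
    [[1.6,-2.4,-1.6],0,7],
    [[1.6,-2.4,-1],0,7],
  ],
)

```text
clock: 28.98
position: [0.5532, 0.0911, 0.377]
ee_rot: [0.7, -0.659, 0.159, -0.225]
ft_force: [0.8, 0.7, 0.8]
grip_width: 0.823
```

```bash
python3 go.py .68 .15 .42 90
```

```text
28.9833 [ 0.235 -0.248 -0.404  1.856 -0.128  0.958 -1.651] [0.5532 0.0911 0.377 ] [0.8 0.7 0.8] 0.823
[[0.082, -0.851, 0.519], [-0.994, -0.032, 0.105], [-0.073, -0.525, -0.848]] yaw x -85.29 tilt 31.98
delta cm [ -5.13 -13.23   3.56] norm 14.62
z azim 11.4 jaw elev -4.18
turn rad -3.11
```

Call:
servo_tool(
  deltas=[
    [[0,-3.6,1],0,7],
    [[0,-3.6,1],0,7],
    [[0,-3.6,1],0,7],
    [[-1,-3.4,1],0,7],
    [[-3.6,-0.1,0.4],0,7],
    [[-3.6,-0.1,0.4],0,7],
    [[-3.6,-0.1,0.4],0,7],
    [[-3.6,-0.1,0.4],0,7],
    [[-3.6,0.5,0.4],0,7],
    [[-3.6,0.5,0.4],0,7],
    [[-3.6,0.5,0.4],0,7],
    [[-2,0.5,0.4],0,7],
  ],
)

```text
clock: 29.98
position: [0.6857, 0.3858, 0.4207]
ee_rot: [0.695, -0.661, 0.159, -0.234]
ft_force: [-1.2, 1.6, -0.7]
grip_width: 0.815
```

```bash
python3 go.py .42 .276 .2 90
```

```text
29.9833 [-0.253  0.323 -0.574  1.237  0.505  1.155 -2.375] [0.6857 0.3858 0.4207] [-1.2  1.6 -0.7] 0.815
[[0.075, -0.844, 0.531], [-0.993, -0.016, 0.115], [-0.088, -0.536, -0.839]] yaw x -85.7 tilt 32.92
delta cm [10.87 34.43  3.16] norm 36.24
z azim 12.2 jaw elev -5.06
turn rad -3.126
```

Call:
servo_tool(
  deltas=[
    [[0,0,0],-0.12,7],
    [[0,0,0],-0.12,7],
    [[0,0,0],-0.12,7],
    [[0,0,0],-0.12,7],
    [[0,0,0],-0.12,7],
    [[0,0,0],-0.12,7],
    [[0,0,0],-0.12,7],
    [[0,0,0],-0.12,7],
    [[0,0,0],-0.12,7],
    [[0,0,0],-0.12,7],
    [[0,0,0],-0.12,7],
    [[0,0,0],-0.12,7],
  ],
)

```text
clock: 30.98
position: [0.6691, 0.4066, 0.4226]
ee_rot: [0.961, -0.006, 0.267, -0.077]
ft_force: [-0.4, -0.4, -1.1]
grip_width: 0.816
```

Call:
servo_tool(
  deltas=[
    [[0,0,0],-0.12,7],
    [[0,0,0],-0.12,7],
    [[0,0,0],-0.12,7],
    [[0,0,0],-0.12,7],
    [[0,0,0],-0.12,7],
    [[0,0,0],-0.12,7],
    [[0,0,0],-0.12,7],
    [[0,0,0],-0.12,7],
    [[0,0,0],-0.12,7],
    [[0,0,0],-0.12,7],
    [[0,0,0],-0.12,7],
    [[0,0,0],-0.12,7],
  ],
)

```text
clock: 31.98
position: [0.6585, 0.4141, 0.4276]
ee_rot: [0.705, 0.653, 0.249, 0.116]
ft_force: [-0.6, -0.3, 0.3]
grip_width: 0.817
```

```bash
python3 go.py .42 .276 .18 92
```

```text
31.9833 [-0.02   0.4   -0.985  1.222  0.662  1.23   0.528] [0.6585 0.4141 0.4276] [-0.6 -0.3  0.3] 0.817
[[0.022, 0.864, 0.503], [0.979, -0.12, 0.163], [0.201, 0.489, -0.849]] yaw x 88.7 tilt 31.92
delta cm [-19.02 -31.06   6.77] norm 37.05
z azim 17.9 jaw elev 11.58
turn rad -0.152
```

Call:
servo_tool(
  deltas=[
    [[-0.4,-3.8,-0.9],0,7],
    [[-0.4,-3.8,-0.9],0,7],
    [[-0.4,-3.8,-0.9],0,7],
    [[-0.4,-3.8,-0.9],0,7],
    [[-0.4,-3.8,-0.9],0,7],
    [[-0.4,-3.8,-0.9],0,7],
    [[-0.4,-3.8,-0.9],0,7],
    [[-0.4,-3.8,-0.9],0,7],
    [[-0.4,-3.8,-0.9],0,7],
    [[-0.4,-3.8,-0.9],0,7],
  ],
)

```text
clock: 32.82
position: [0.2715, 0.4028, 0.305]
ee_rot: [0.705, 0.655, 0.25, 0.109]
ft_force: [-1.1, 2.2, -0.3]
grip_width: 0.818
```

```bash
python3 go.py .25 .2 .25 92
```

```text
32.8167 [-0.039 -0.493 -0.997  2.001 -0.061  0.99   0.453] [0.2715 0.4028 0.305 ] [-1.1  2.2 -0.3] 0.818
[[0.017, 0.869, 0.495], [0.978, -0.117, 0.173], [0.209, 0.481, -0.851]] yaw x 89.02 tilt 31.63
delta cm [-21.02  -2.13   0.1 ] norm 21.12
z azim 19.3 jaw elev 12.04
turn rad -0.15
```

Call:
servo_tool(
  deltas=[
    [[-3.4,0.4,-0.6],-0.02,7],
    [[-3.4,0.4,-0.6],-0.02,7],
    [[-3.4,0.4,-0.6],-0.02,7],
    [[-3.4,0.4,-0.6],-0.02,7],
    [[-3.4,0.4,-0.6],-0.02,7],
    [[-3.4,0.4,-0.6],-0.02,7],
  ],
)

```text
clock: 33.32
position: [0.2635, 0.3274, 0.3201]
ee_rot: [0.687, 0.67, 0.256, 0.116]
ft_force: [-0.5, -0.0, 0.5]
grip_width: 0.819
```

```bash
python3 go.py .41 .276 .17 92
```

```text
33.3167 [-0.822 -0.499 -0.392  2.136  0.266  1.1    0.263] [0.2635 0.3274 0.3201] [-0.5 -0.   0.5] 0.819
[[-0.029, 0.862, 0.507], [0.98, -0.075, 0.183], [0.196, 0.502, -0.842]] yaw x 91.69 tilt 32.62
delta cm [-8.41  5.47 19.12] norm 21.59
z azim 19.9 jaw elev 11.31
turn rad -0.107
```

Call:
servo_tool(
  deltas=[
    [[-3.4,0.4,-0.6],0,7],
    [[-3.4,0.4,-0.6],0,7],
    [[-3.4,0.4,-0.6],0,7],
    [[-3.4,0.4,-0.6],0,7],
    [[-3.4,0.4,-0.6],0,7],
    [[-3.4,0.4,-0.6],0,7],
    [[-3.4,0.4,-0.6],0,7],
    [[-3.4,0.4,-0.6],0,7],
  ],
)

```text
clock: 33.98
position: [0.283, 0.2894, 0.2813]
ee_rot: [0.679, 0.687, 0.224, 0.131]
ft_force: [-0.4, -0.0, 0.4]
grip_width: 0.819
```

```bash
python3 go.py .41 .276 .17 92
```

```text
33.9833 [-0.83  -0.5   -0.318  2.21   0.278  1.078  0.354] [0.283  0.2894 0.2813] [-0.4 -0.   0.4] 0.819
[[-0.044, 0.874, 0.484], [0.991, -0.022, 0.131], [0.125, 0.485, -0.865]] yaw x 92.56 tilt 30.07
delta cm [-3.28  5.73 15.6 ] norm 16.94
z azim 15.1 jaw elev 7.18
turn rad -0.053
```

Call:
servo_tool(
  deltas=[
    [[-3.5,0.3,-0.5],0,7],
    [[-3.5,0.3,-0.5],0,7],
    [[-3.5,0.3,-0.5],0,7],
    [[-3.5,0.3,-0.5],0,7],
    [[-3.5,0.3,-0.5],0,7],
    [[-3.5,0.3,-0.5],0,7],
    [[-3.5,0.2,-0.4],0,7],
    [[-3.5,0.2,-0.4],0,7],
    [[-3.5,0.2,-0.4],0,7],
    [[-3.5,0.2,-0.4],0,7],
  ],
)

```text
clock: 34.82
position: [0.3315, 0.2105, 0.2351]
ee_rot: [0.679, 0.697, 0.178, 0.146]
ft_force: [-0.3, 0.4, 0.2]
grip_width: 0.818
```

```bash
python3 go.py .41 .276 .17 92
```

```text
34.8167 [-0.571 -0.5   -0.304  2.288  0.2    0.997  0.652] [0.3315 0.2105 0.2351] [-0.3  0.4  0.2] 0.818
[[-0.035, 0.895, 0.445], [0.999, 0.014, 0.05], [0.039, 0.446, -0.894]] yaw x 92.01 tilt 26.61
delta cm [6.01 4.21 9.64] norm 12.12
z azim 6.4 jaw elev 2.22
turn rad -0.017
```

Call:
servo_tool(
  deltas=[
    [[1.1,0.7,2.2],0,7],
    [[1.1,0.7,2.2],0,7],
    [[1.1,0.7,2.2],0,7],
    [[1.1,0.7,2.2],0,7],
    [[1.1,0.6,2],0,7],
    [[0,0,0],0,7],
  ],
)

```text
clock: 35.32
position: [0.4101, 0.2759, 0.1567]
ee_rot: [0.679, 0.696, 0.183, 0.14]
ft_force: [-1.8, 0.2, 0.4]
grip_width: 0.818
```

```bash
python3 go.py .4507 .277 .072 91.8
```

```text
35.3167 [-0.498 -0.142 -0.376  2.216  0.382  0.74   0.473] [0.4101 0.2759 0.1567] [-1.8  0.2  0.4] 0.818
[[-0.037, 0.895, 0.445], [0.998, 0.009, 0.065], [0.054, 0.446, -0.893]] yaw x 92.14 tilt 26.7
delta cm [-0.5  -0.14  9.38] norm 9.39
z azim 8.3 jaw elev 3.09
turn rad -0.019
```

Call:
servo_tool(
  deltas=[
    [[-0.1,0,1.6],0,7],
    [[-0.1,0,1.6],0,7],
    [[-0.1,0,1.6],0,7],
    [[-0.1,0,1.6],0,7],
    [[-0.1,0,1.5],0,7],
    [[0,0,1.3],0,7],
    [[0,0,0],0,7],
    [[0,0,0],0,4],
    [[0,0,0],0,2],
    [[0,0,0],0,1],
    [[0,0,0],0,1],
    [[0,0,0],0,1],
  ],
  force=50,
)

```text
clock: 36.32
position: [0.4503, 0.2803, 0.0804]
ee_rot: [0.679, 0.696, 0.188, 0.137]
ft_force: [-1.9, -4.6, 4.6]
grip_width: 0.187
```

Call:
servo_tool(
  deltas=[
    [[0,0,0],0,1],
    [[0,0,0],0,1],
    [[0,0,0],0,1],
  ],
)

```text
clock: 36.57
position: [0.4506, 0.2788, 0.0816]
ee_rot: [0.68, 0.695, 0.187, 0.139]
ft_force: [-1.3, -2.7, 6.2]
grip_width: 0.183
```

```bash
python3 go.py .4507 .277 .072 91.8
```

```text
36.5667 [-0.469  0.055 -0.359  2.227  0.594  0.562  0.31 ] [0.4506 0.2788 0.0816] [-1.3 -2.7  6.2] 0.183
[[-0.038, 0.893, 0.448], [0.997, 0.006, 0.072], [0.062, 0.449, -0.891]] yaw x 92.16 tilt 26.97
delta cm [-0.24 -0.42  0.85] norm 0.97
z azim 9.1 jaw elev 3.54
turn rad -0.022
```

Call:
servo_tool(
  deltas=[
    [[-1,0.2,0],0,1],
    [[-1.8,0.4,0],0,1],
    [[-2.2,0.5,0.1],0,1],
    [[-2.2,0.5,0.1],0,1],
    [[-2.2,0.5,0.1],0,1],
    [[-2.2,0.5,0.1],0,1],
    [[-2.2,0.5,0.1],0,1],
    [[-1.5,0.3,0],0,1],
    [[-0.8,0.2,0],0,1],
    [[0,0,0],0,1],
  ],
)

```text
clock: 37.4
position: [0.4922, 0.1216, 0.083]
ee_rot: [0.675, 0.699, 0.194, 0.135]
ft_force: [1.1, -1.2, -0.6]
grip_width: 0.183
```

```bash
python3 go.py .5237 -.026 .082 93.2
```

```text
37.4 [-0.259 -0.05  -0.133  2.329  0.217  0.403  1.033] [0.4922 0.1216 0.083 ] [ 1.1 -1.2 -0.6] 0.183
[[-0.052, 0.891, 0.45], [0.996, 0.014, 0.088], [0.072, 0.453, -0.889]] yaw x 93.01 tilt 27.3
delta cm [-14.87   2.56   0.2 ] norm 15.09
z azim 11.1 jaw elev 4.15
turn rad -0.036
```

Call:
servo_tool(
  deltas=[
    [[-1,0.2,0],0,1],
    [[-2,0.3,0],0,1],
    [[-2.3,0.4,0],0,1],
    [[-2.3,0.4,0],0,1],
    [[-2.3,0.4,0],0,1],
    [[-2.2,0.4,0],0,1],
    [[-1.5,0.3,0],0,1],
    [[-0.8,0.2,0],0,1],
    [[0,0,0],0,1],
  ],
)

```text
clock: 38.15
position: [0.5241, -0.0178, 0.083]
ee_rot: [0.671, 0.703, 0.195, 0.133]
ft_force: [-0.1, -1.0, -0.6]
grip_width: 0.179
```

```bash
python3 go.py .5237 -.026 .082 93.2
python3 - <<'E'
from h import *
from loc import rect
im,d,W=cloud('top'); q=im.astype(int); b,g,r=q[...,0],q[...,1],q[...,2]; z=W[...,2]
m=(g>r+40)&(g>b+30)&(W[...,0]>.45)&(W[...,0]<.8)&(abs(W[...,1])<.2)&(z>.05)&(z<.07); q=W[m]
print(len(q),rect(q),q.min(0).round(3),q.max(0).round(3))
cv2.imwrite('pics/t8.png',cv2.resize(im[80:330,170:380],None,fx=2.4,fy=2.4))
E
```

```text
38.15 [-0.134 -0.01   0.148  2.29  -0.256  0.407  1.843] [ 0.5241 -0.0178  0.083 ] [-0.1 -1.  -0.6] 0.179
[[-0.065, 0.891, 0.449], [0.995, 0.024, 0.095], [0.074, 0.453, -0.888]] yaw x 93.74 tilt 27.34
delta cm [-0.82 -0.1  -0.  ] norm 0.83
z azim 12.0 jaw elev 4.25
turn rad -0.025
228 (array([597.9, -11.3]), array([131.1, 109.3]), 3.37) [ 0.53  -0.069  0.05 ] [0.665 0.045 0.07 ]
```

View pics/t8.png

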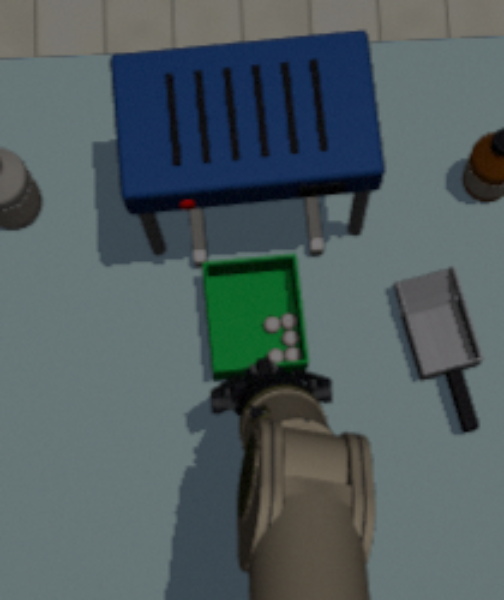

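Call:
servo_tool(
  deltas=[
    [[-0.6,0,0],0,1],
    [[-0.5,0,0],0,1],
    [[0,0,0],0,1],
    [[0,0.8,0.4],0,1],
    [[0,1.6,0.8],0,1],
    [[0,1.6,0.8],0,1],
    [[0,0.8,0.4],0,1],
    [[0,0,0],0,1],
  ],
)

```text
clock: 38.87
position: [0.5663, -0.0234, 0.076]
ee_rot: [0.671, 0.707, 0.186, 0.124]
ft_force: [1.4, -0.1, 5.0]
grip_width: 0.182
```

```bash
cat > chk.py <<'E'
from h import *
from loc import rect
im,d,W=cloud('top'); q=im.astype(int); b,g,r=q[...,0],q[...,1],q[...,2]; z=W[...,2]
m=(g>r+40)&(g>b+30)&(W[...,0]>.45)&(W[...,0]<.8)&(abs(W[...,1])<.2)&(z>.05)&(z<.07); q=W[m]
print('basket visible rim',len(q),rect(q),q.min(0).round(3),q.max(0).round(3))
E
python3 go.py .6739 -.0205 .083 93.2; python3 chk.py
```

```text
38.8667 [-0.131  0.107  0.163  2.176 -0.299  0.438  1.896] [ 0.5663 -0.0234  0.076 ] [ 1.4 -0.1  5. ] 0.182
[[-0.069, 0.902, 0.425], [0.995, 0.031, 0.096], [0.073, 0.43, -0.9]] yaw x 93.99 tilt 25.84
delta cm [-0.4  10.02  3.98] norm 10.79
z azim 12.7 jaw elev 4.21
turn rad -0.019
basket visible rim 160 (array([622. , -13.3]), array([114.5, 108.3]), 9.05) [ 0.562 -0.074  0.051] [0.686 0.048 0.068]
```

Call:
servo_tool(
  deltas=[
    [[-0.2,0.4,0],0,1],
    [[-0.2,1.2,0.4],-0.01,1],
    [[-0.1,1.6,0.6],-0.01,1],
    [[0,1.6,0.6],0,1],
    [[0,1.6,0.6],0,1],
    [[0,1.2,0.4],0,1],
    [[0,0,0],0,1],
  ],
)

```text
clock: 39.5
position: [0.6412, -0.0255, 0.0803]
ee_rot: [0.666, 0.714, 0.179, 0.122]
ft_force: [0.1, 0.2, 0.9]
grip_width: 0.119
```

```bash
python3 go.py .6739 -.0205 .083 93.2
```

```text
39.5 [-0.129  0.256  0.17   1.983 -0.309  0.5    1.906] [ 0.6412 -0.0255  0.0803] [0.1 0.2 0.9] 0.119
[[-0.082, 0.907, 0.413], [0.995, 0.048, 0.093], [0.064, 0.418, -0.906]] yaw x 94.72 tilt 25.01
delta cm [0.24 3.11 1.15] norm 3.32
z azim 12.6 jaw elev 3.68
turn rad -0.003
```

```bash
python3 chk.py
python3 - <<'E'
from h import *
a,_,_=cloud('wrist'); b,_,_=cloud('top'); c,_,_=cloud('scene')
cv2.imwrite('pics/c9.png',np.vstack([np.hstack([cv2.resize(a,(400,300)),cv2.resize(b[100:280,190:370],(300,300))]),np.hstack([cv2.resize(c[150:350,180:380],(300,300)),cv2.resize(a[150:330,160:400],(400,300))])]))
E
```

```text
basket visible rim 119 (array([619.7, -18.5]), array([129.7, 108.2]), 15.08) [ 0.543 -0.064  0.05 ] [0.693 0.048 0.067]
```

View pics/c9.png

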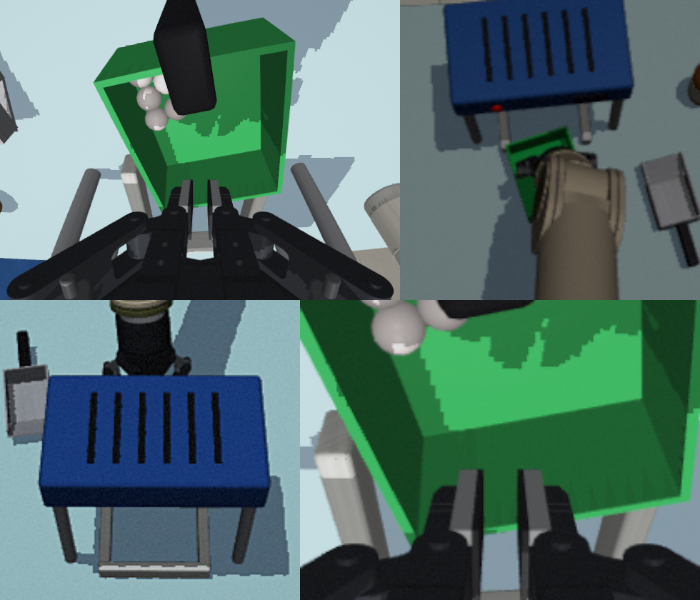

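Call:
servo_tool(
  deltas=[
    [[0,0,-2],0,1],
    [[0,0,-2],0,1],
    [[0,0,-2],0,1.5],
    [[-0.1,-2.1,-1.4],-0.05,7],
    [[-0.1,-2.1,-1.4],-0.05,7],
    [[-0.1,-2.1,-1.4],-0.05,7],
    [[-0.1,-2,-1.3],-0.05,7],
    [[0,0,0],0,7],
    [[0,0,0],0,7],
  ],
)

```text
clock: 40.45
position: [0.5047, -0.0508, 0.1494]
ee_rot: [0.589, 0.779, 0.164, 0.137]
ft_force: [0.3, -0.1, 0.5]
grip_width: 0.819
```

```bash
python3 go.py .5508 -.0372 .0717 105; python3 chk.py
python3 - <<'E'
from h import *
for n in('top','wrist'):
    im,d,W=cloud(n); z=W[...,2]; q=im.astype(int)
    m=(W[...,0]>.5)&(W[...,0]<.60)&(W[...,1]>-.09)&(W[...,1]<.03)&(z>.09)&(z<.118)&(q.max(-1)<80); p=W[m]; print(n,'tab',len(p),np.median(p,0).round(4),rect(p) if 0 else '',p.min(0).round(3) if len(p) else '',p.max(0).round(3) if len(p) else '')
    m=(q[...,1]>q[...,2]+40)&(q[...,1]>q[...,0]+30)&(z>.05)&(z<.066)&(W[...,0]>.45); p=W[m]
    if len(p): print(n,'rim',len(p),cv2.minAreaRect((p[:,:2]*1000).astype(np.float32)))
E
```

```text
40.45 [-0.118 -0.138  0.207  2.22  -0.171  0.653  2.055] [ 0.5047 -0.0508  0.1494] [ 0.3 -0.1  0.5] 0.819
[[-0.268, 0.873, 0.408], [0.963, 0.252, 0.094], [-0.021, 0.418, -0.908]] yaw x 105.58 tilt 24.73
delta cm [0.24 1.12 9.06] norm 9.14
z azim 13.0 jaw elev -1.2
turn rad 0.018
basket visible rim 221 (array([619.1, -18.8]), array([132. , 108.7]), 15.1) [ 0.542 -0.085  0.05 ] [0.692 0.048 0.069]
top tab 70 [ 0.5428 -0.0391  0.1087]  [ 0.528 -0.047  0.091] [ 0.558 -0.029  0.118]
top rim 211 ((619.7713012695312, -18.615989685058594), (131.41021728515625, 108.62583923339844), 15.01263427734375)
wrist tab 1077 [ 0.5313 -0.0414  0.1091]  [ 0.526 -0.051  0.09 ] [ 0.557 -0.029  0.111]
wrist rim 3054 ((606.1234741210938, -22.282859802246094), (155.67608642578125, 109.99784088134766), 15.111955642700195)
```

Call:
servo_tool(
  deltas=[
    [[0.1,0.5,1.5],0,7],
    [[0.1,0.4,1.6],0,7],
    [[0,0.2,1.6],0,7],
    [[0,0,1.6],0,7],
    [[0,0,1.6],0,7],
    [[0,0,1.3],0,7],
    [[0,0,0.4],0,5],
    [[0,0,0.2],0,3],
    [[0,0,0],0,1],
    [[0,0,0],0,1],
    [[0,0,0],0,1],
    [[0,0,0],0,1],
  ],
  force=110,
)

```text
clock: 41.6
position: [0.5628, -0.0365, 0.0632]
ee_rot: [0.59, 0.778, 0.164, 0.138]
ft_force: [0.5, 0.5, -5.0]
grip_width: 0.177
```

Call:
servo_tool(
  deltas=[
    [[0,0,0],0,1],
    [[0,0,0],0,1],
  ],
)

```text
clock: 41.77
position: [0.5622, -0.0367, 0.0632]
ee_rot: [0.591, 0.778, 0.164, 0.137]
ft_force: [-0.0, -0.0, -3.9]
grip_width: 0.17
```

Run:
```python
from h import *
o=telemetry.get_obs(); M=R.from_quat(o['ee_rot']).as_matrix(); p=o['position']
print(o['clock'],p.round(4),o['ft_force'].round(1),o['grip_width'],o['joint_pos'].round(2)); print(M.round(3).tolist())
B=np.array([.6195,-.0187]); a=np.radians(15.05); Rb=np.array([[np.cos(a),-np.sin(a)],[np.sin(a),np.cos(a)]])
l=Rb.T@(p[:2]-B); print('tcp in basket',l.round(4))
h=np.radians(3.17); H=np.array([[np.cos(h),-np.sin(h)],[np.sin(h),np.cos(h)]])
for bx in(-.175,-.06,-.02,.012):
    b=np.array([.7615,-.0134])+H@np.array([bx,0]); t=np.r_[b+H@l,p[2]]; print(bx,'tcp',t.round(4),'tool cm',(M.T@(t-p)*100).round(2))
```

```text
41.7667 [ 0.5622 -0.0367  0.0632] [-0.  -0.  -3.9] 0.17039966178166327 [-0.14  0.13  0.2   2.18 -0.34  0.44  2.18]
[[-0.264, 0.874, 0.407], [0.964, 0.248, 0.092], [-0.021, 0.417, -0.909]]
tcp in basket [-0.06   -0.0025]
-0.175 tcp [ 0.527  -0.0289  0.0632] tool cm [ 1.68 -2.88 -1.36]
-0.06 tcp [ 0.6419 -0.0225  0.0632] tool cm [-0.74  7.31  3.37]
-0.02 tcp [ 0.6818 -0.0203  0.0632] tool cm [-1.58 10.86  5.02]
0.012 tcp [ 0.7137 -0.0185  0.0632] tool cm [-2.25 13.7   6.34]
```

Call:
servo_tool(
  deltas=[
    [[0.6,-1,-0.5],0,1],
    [[0.6,-1.2,-0.6],0,1],
    [[0.5,-1,-0.4],0,1],
    [[0,0,0],0.04,1],
    [[0,0,0],0.05,1],
    [[0,0,0],0.05,1],
    [[0,0,0],0.05,1],
    [[0,0,0],0.02,1],
    [[0,0,0],0,1],
    [[0,0,0],0,1],
  ],
  force=60,
)

```text
clock: 42.6
position: [0.5251, -0.0272, 0.0657]
ee_rot: [0.67, 0.71, 0.18, 0.121]
ft_force: [0.7, -0.7, -2.2]
grip_width: 0.175
```

```bash
cat > ins.py <<'E'
from h import *
o=telemetry.get_obs(); M=R.from_quat(o['ee_rot']).as_matrix(); p=o['position']
print(o['clock'],p.round(4),o['ft_force'].round(1),round(o['grip_width'],3),o['joint_pos'].round(2)); print(M.round(3).tolist(),'xyaw',np.degrees(np.arctan2(M[1,0],M[0,0])).round(2))
im,d,W=cloud('top'); q=im.astype(int); z=W[...,2]
m=(q[...,1]>q[...,2]+40)&(q[...,1]>q[...,0]+30)&(z>.045)&(z<.075)&(W[...,0]>.45)&(W[...,0]<.75)&(abs(W[...,1])<.2); r=cv2.minAreaRect((W[m][:,:2]*1000).astype(np.float32)); print('rim',m.sum(),r)
h=np.radians(3.17); H=np.array([[np.cos(h),-np.sin(h)],[np.sin(h),np.cos(h)]]); O=np.array([.7615,-.0134])
hb=H.T@(np.array(r[0])/1000-O); hp=H.T@(p[:2]-O); print('basket in hood',hb.round(4),'tcp in hood',hp.round(4))
f=M.T@np.r_[H[:,0],0]; l=M.T@np.r_[H[:,1],0]; u=M[2]; print('tool dirs fwd',f.round(3),'left',l.round(3),'up',u.round(3))
E
python3 ins.py
```

```text
42.6 [ 0.5251 -0.0272  0.0657] [ 0.7 -0.7 -2.2] 0.175 [-0.17  0.04  0.21  2.27 -0.29  0.42  1.91]
[[-0.073, 0.908, 0.413], [0.995, 0.038, 0.093], [0.069, 0.418, -0.906]] xyaw 94.21
rim 214 ((585.0963745117188, -20.778911590576172), (129.5474090576172, 109.59135437011719), 4.863386154174805)
basket in hood [-0.1765  0.0024] tcp in hood [-0.2368 -0.0007]
tool dirs fwd [-0.018  0.908  0.418] left [ 0.997 -0.012  0.07 ] up [ 0.069  0.418 -0.906]
```

Call:
servo_tool(
  deltas=[
    [[-0.1,0,0],0.03,1],
    [[0,0.9,0.3],0,1],
    [[0,1.6,0.7],0,1],
    [[0,1.6,0.7],0,1],
    [[0,1.6,0.7],0,1],
    [[0,1.6,0.7],0,1],
    [[0,0.9,0.4],0,1],
    [[0,0,0],0,1],
  ],
)

```text
clock: 43.32
position: [0.6174, -0.0235, 0.0666]
ee_rot: [0.682, 0.699, 0.181, 0.116]
ft_force: [-0.0, -0.4, -0.4]
grip_width: 0.168
```

```bash
python3 ins.py
```

```text
43.3167 [ 0.6174 -0.0235  0.0666] [-0.  -0.4 -0.4] 0.168 [-0.17  0.23  0.21  2.05 -0.35  0.46  1.9 ]
[[-0.042, 0.911, 0.41], [0.996, 0.004, 0.095], [0.085, 0.412, -0.907]] xyaw 92.44
rim 102 ((670.5535888671875, -19.040809631347656), (106.74502563476562, 109.33545684814453), 3.123325824737549)
basket in hood [-0.0911 -0.0006] tcp in hood [-0.1444 -0.0022]
tool dirs fwd [0.013 0.91  0.414] left [ 0.996 -0.047  0.072] up [ 0.085  0.412 -0.907]
```

Call:
servo_tool(
  deltas=[
    [[0,1,0.4],0,1],
    [[0,1.6,0.7],0,1],
    [[0,1.6,0.7],0,1],
    [[0,1.6,0.7],0,1],
    [[0,0,0],0,1],
    [[0,0,0],0,3],
    [[0,0,0],0,5],
    [[0,0,0],0,5],
    [[0,0,-1.5],0,5],
    [[0,0,-2.2],0,5],
    [[0,0,-2.2],0,5],
    [[0,0,-2.2],0,5],
  ],
)

```text
clock: 44.37
position: [0.6374, -0.0291, 0.1367]
ee_rot: [0.684, 0.699, 0.177, 0.11]
ft_force: [-0.6, 0.1, 0.6]
grip_width: 0.589
```

Call:
servo_tool(
  deltas=[
    [[0,-1.5,-0.7],0,5],
    [[0,-1.6,-0.7],0,5],
    [[0,-1.6,-0.7],0,2],
    [[0,0,0],0,0],
    [[0,0,0],0,0],
    [[0,0,0],0,0],
  ],
)

```text
clock: 44.87
position: [0.5825, -0.0328, 0.1442]
ee_rot: [0.685, 0.697, 0.181, 0.113]
ft_force: [0.2, -0.2, 0.6]
grip_width: 0.022
```

```bash
python3 ins.py
python3 - <<'E'
from h import *
h=np.radians(3.17); H=np.array([[np.cos(h),-np.sin(h)],[np.sin(h),np.cos(h)]]); O=np.array([.7615,-.0134])
for n in('top','wrist'):
    im,d,W=cloud(n); z=W[...,2]; q=im.astype(int); X=(W[...,:2]-O)@H
    m=(X[...,0]>-.14)&(X[...,0]<-.05)&(abs(X[...,1])<.04)&(z>.075)&(z<.118)&(q.max(-1)<70); p=X[m]; print(n,'tab hood',len(p),np.median(p,0).round(4),p.min(0).round(4),p.max(0).round(4)) if m.any() else 0
E
```

```text
44.8667 [ 0.5825 -0.0328  0.1442] [ 0.2 -0.2  0.6] 0.022 [-0.21  0.04  0.26  2.06 -0.22  0.63  1.79]
[[-0.036, 0.913, 0.406], [0.995, -0.003, 0.097], [0.09, 0.408, -0.909]] xyaw 92.1
rim 94 ((697.554931640625, -18.794166564941406), (56.91501235961914, 107.87952423095703), 4.1362433433532715)
basket in hood [-0.0641 -0.0018] tcp in hood [-0.1798 -0.0094]
tool dirs fwd [0.019 0.911 0.411] left [ 0.996 -0.054  0.075] up [ 0.09   0.408 -0.909]
top tab hood 78 [-0.1075 -0.0036] [-0.12   -0.0119] [-0.0885  0.0043]
wrist tab hood 98 [-0.1202 -0.0032] [-0.122  -0.0117] [-0.1169  0.0035]
```

Call:
servo_tool(
  deltas=[
    [[0.2,-0.6,1.4],0,0],
    [[0.2,-0.6,1.4],0,0],
    [[0,-0.6,1.4],0,0],
    [[0,-0.6,1.3],0,0],
    [[0,0,0],0,0],
    [[0,1.3,0.6],0,0],
    [[0,1.3,0.6],0,0],
    [[0,1,0.45],0,0],
    [[0,0.9,0.4],0,0],
    [[0,0.9,0.4],0,0],
    [[0,0.8,0.35],0,0],
    [[0,0,0],0,0],
  ],
)

```text
clock: 46.02
position: [0.6583, -0.0203, 0.0829]
ee_rot: [0.685, 0.697, 0.179, 0.113]
ft_force: [0.2, 1.6, -0.2]
grip_width: 0.001
```

```bash
python3 ins.py
```

```text
46.0167 [ 0.6583 -0.0203  0.0829] [ 0.2  1.6 -0.2] 0.001 [-0.19  0.29  0.24  1.93 -0.34  0.53  1.87]
[[-0.037, 0.914, 0.403], [0.995, -0.002, 0.096], [0.088, 0.405, -0.91]] xyaw 92.15
rim 46 ((705.0635375976562, -17.18938446044922), (104.539306640625, 32.22761154174805), 86.8223648071289)
basket in hood [-0.0566 -0.0007] tcp in hood [-0.1035 -0.0011]
tool dirs fwd [0.018 0.913 0.408] left [ 0.996 -0.052  0.073] up [ 0.088  0.405 -0.91 ]
```

Call:
servo_tool(
  deltas=[
    [[0,0.5,0.2],0,0],
    [[0,0.5,0.2],0,0],
    [[0,0.5,0.2],0,0],
    [[0,0.5,0.2],0,0],
    [[0,0.6,0.25],0,0],
    [[0,0.6,0.25],0,0],
  ],
)

```text
clock: 46.57
position: [0.6741, -0.0163, 0.0745]
ee_rot: [0.686, 0.701, 0.168, 0.095]
ft_force: [-47.0, -5.3, 25.2]
grip_width: 0.002
```

```bash
python3 ins.py
```

```text
46.5667 [ 0.6741 -0.0163  0.0745] [-47.   -5.3  25.2] 0.002 [-0.19  0.35  0.24  1.86 -0.35  0.59  1.87]
[[-0.04, 0.931, 0.363], [0.995, 0.002, 0.105], [0.097, 0.365, -0.926]] xyaw 92.31
rim 38 ((712.831298828125, -14.778617858886719), (104.57363891601562, 14.095486640930176), 87.13610076904297)
basket in hood [-0.0487  0.0013] tcp in hood [-0.0874  0.0019]
tool dirs fwd [0.015 0.93  0.368] left [ 0.995 -0.05   0.084] up [ 0.097  0.365 -0.926]
```

Call:
servo_tool(
  deltas=[
    [[0,-1,-0.4],0,0],
    [[0,-1.8,-0.7],0,0],
    [[0,-2.2,-0.9],0,0],
    [[0,-2.2,-0.9],0,0],
    [[0,-2.2,-0.9],0,0],
    [[0,-2.2,-0.9],0,0],
    [[0,-1.5,-1.5],0,0],
    [[0,0,-1.5],0,0],
    [[0,0,0],0,0],
  ],
)

```text
clock: 47.37
position: [0.5192, -0.0256, 0.0983]
ee_rot: [0.687, 0.701, 0.167, 0.095]
ft_force: [0.7, 0.0, 0.3]
grip_width: 0.001
```

```bash
python3 ins.py
python3 - <<'E'
from h import *
h=np.radians(3.17); H=np.array([[np.cos(h),-np.sin(h)],[np.sin(h),np.cos(h)]]); O=np.array([.7615,-.0134])
P=[]
for n in('top','wrist','scene'):
    im,d,W=cloud(n); P.append(im); z=W[...,2]; q=im.astype(int); X=(W[...,:2]-O)@H
    m=(X[...,0]>-.14)&(X[...,0]<-.03)&(abs(X[...,1])<.03)&(z>.07)&(z<.118)&(q.max(-1)<70)
    if m.any(): p=X[m]; print(n,'tab hood',len(p),np.percentile(p,[2,50,98],axis=0).round(4).tolist())
    m=(q[...,1]>q[...,2]+40)&(q[...,1]>q[...,0]+30)&(abs(X[...,0])<.2)&(abs(X[...,1])<.1)&(z>0)&(z<.08)
    if m.any(): p=X[m]; print(n,'green hood',len(p),np.percentile(p,[1,99],axis=0).round(4).tolist(),'z',np.percentile(z[m],[2,98]).round(3))
    for nm,mm in(('hoodtop',(z>.25)&(z<.27)&(q[...,0]>q[...,2]+40)&(W[...,0]>.6)&(W[...,0]<.9)&(abs(W[...,1])<.2)),('wash',(W[...,0]>.65)&(W[...,0]<.85)&(W[...,1]>.17)&(W[...,1]<.4)&(z>.05)),('amber',(W[...,0]>.65)&(W[...,0]<.85)&(W[...,1]>-.37)&(W[...,1]<-.2)&(z>.05))):
        if n=='top' and mm.any(): print(nm,np.median(W[mm],0).round(4))
a,b,c=P
cv2.imwrite('pics/f.png',np.vstack([np.hstack([cv2.resize(b,(400,300)),cv2.resize(a,(400,300))]),np.hstack([cv2.resize(c,(400,300)),cv2.resize(b[200:420,140:430],(400,300))])]))
E
```

```text
47.3667 [ 0.5192 -0.0256  0.0983] [0.7 0.  0.3] 0.001 [-0.21 -0.01  0.26  2.21 -0.22  0.58  1.79]
[[-0.039, 0.931, 0.362], [0.995, 0.001, 0.104], [0.097, 0.364, -0.926]] xyaw 92.23
rim 39 ((711.6162109375, -14.801765441894531), (104.43634796142578, 12.28467082977295), 87.43453216552734)
basket in hood [-0.0499  0.0014] tcp in hood [-0.2426  0.0013]
tool dirs fwd [0.016 0.93  0.367] left [ 0.995 -0.051  0.084] up [ 0.097  0.364 -0.926]
top tab hood 86 [[-0.08, -0.0077], [-0.0701, -0.0005], [-0.0508, 0.0075]]
top green hood 119 [[-0.0512, -0.048], [-0.0149, 0.0534]] z [0.    0.064]
hoodtop [ 0.7589 -0.0128  0.2605]
wash [0.7483 0.2699 0.1165]
amber [ 0.7531 -0.2943  0.0974]
scene green hood 1261 [[-0.0169, -0.0539], [0.0782, 0.0524]] z [0.    0.062]
```

View pics/f.png

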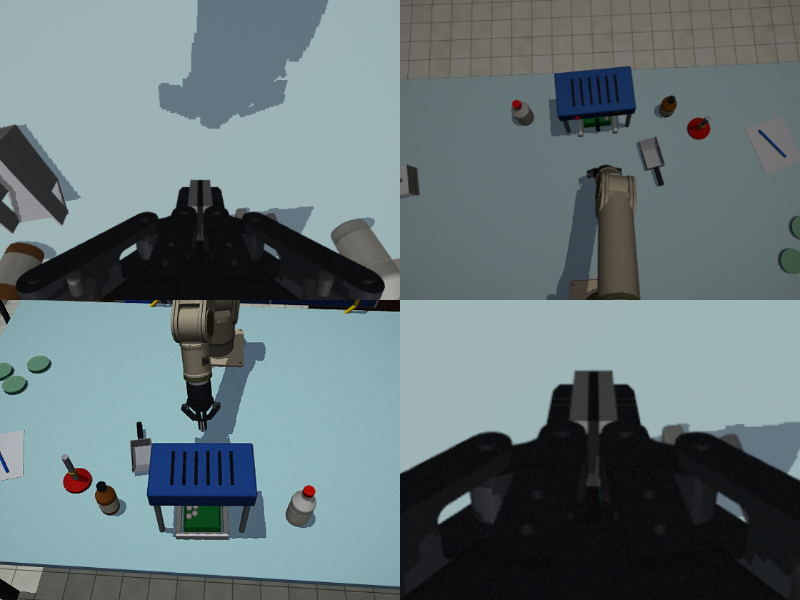

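Run:
```python
from h import *
print(telemetry.get_obs()['joint_velocities'].round(3)); print(order.hand_in())
```

```text
[ 0.001  0.012 -0.     0.002  0.004  0.003 -0.002]
the job is handed in; nothing more can be done
None
```

The job is done and handed in at about 47 s of the 72 s allowed. I tipped all five balls into the basket and set the scoop down on the bench at about (0.55, -0.23) m. The basket is home under the hood with the tab to the front, and the gripper has let go and backed off.

**How it was done:** The interface only turns the tool about its own axis. I leaned the tool by driving the arm against its joint limits and poured by turning about that leaned axis.

**Last checks:**
- **Basket home:** the tab's centre measured -65.5 mm in the hood frame (-66 is home) and the basket's back about 78 mm (stop at 77). The last push stalled at about 50 N, with the closed fingertips against the tab.
- **Hood and bottles:** they measured within 3 mm of their first positions. The burner was checked only by eye, in the last picture.
- **Scoop:** it stood flat and empty in the wrist picture after release.

**What went wrong or is less certain:**
- **First insertion failed:** the basket caught a rail end, turned to 15° and slipped out of the grip. I gripped it again, straightened it, slid it in, and pushed the last 40 mm with closed fingers.
- **Ball count:** all five were last counted in the basket just before the first insertion. Under the hood only some are in view, though no stray ball showed on the bench.
- **Hood contact:** no knock was intended. I did not measure that clearance; I only calculated it.

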